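Set a caliper plate against the stops of a magnetic chuck and magnetise it

TASK

Pick up the square brass bar from the tool block and use it, not the gripper itself, to nudge the steel plate across the magnetic chuck until it touches the back rail along its whole long edge and the end stop along its whole short edge. Put the bar down on the bench or back in its block, clear of the chuck. Only then turn the key on the control box all the way clockwise against its spring and let it spring back, leaving the plate tight in the corner and the other things on the bench where they are.

Things in the scene. Friction and masses are not known exactly. Their poses are not given: they have to be found in the camera images.
- chuck: Magnetic chuck, a fixed flat steel block with fine brass lines across its face; 150 mm (its x) by 250 mm (its y), working face 50 mm above the bench. Origin under its centre at bench height. Along its whole far long side (x = +75 mm) a steel back rail, along its +y end (y = +125 mm) a steel end stop that covers x = -45 to +69 mm; both are 10 mm thick, lie outside the face and stand 9 mm above it. The other two sides are open. The chuck may stand turned on the bench.
- stop_corner (a point): The inner corner where the lines of the rail's and the end stop's inner faces meet, at the height of the chuck's face; axes as the chuck's: +x points into the back rail, +y into the end stop, z up.
- plate: Loose dark steel caliper mounting plate with three through holes lying flat on the chuck's face: 65 mm (its x) by 100 mm (its y) by 12 mm thick, about 0.5 kg. Origin at the centre of its underside. It starts some centimetres from both stops and turned by up to 20 degrees against them; its +x long edge belongs against the back rail and its +y short edge against the end stop. It slides with friction (a push of 2 to 5 N moves it) and stays where it is left.
- plate_corner (a point): The plate's bottom corner (+x, +y) that belongs in the stop corner.
- plate_rail_end (a point): The plate's bottom corner (+x, -y): the other end of the edge that belongs on the back rail.
- plate_stop_end (a point): The plate's bottom corner (-x, +y): the other end of the edge that belongs on the end stop.
- toolblock: Fixed wooden tool block, 60 mm (its x) by 150 mm (its y) by 45 mm high; origin under its centre. In its top, at y = +45 mm, a 22 mm square pocket 30 mm deep (floor 15 mm above the bench) holds the brass bar; at y = -12, -37 and -60 mm stand two thin punches and a scriber, up to 95 mm above the bench.
- bar_center (a point): Centre of the loose square brass bar: 20 by 20 mm, 100 mm long along its z, 0.34 kg, flat ends. It stands upright in the block with its top 115 mm above the bench, so 70 mm of it show; its sides are parallel to the block's.
- controlbox: Fixed grey control box, 150 mm (its x) by 115 mm (its y) by 65 mm high, origin under its centre; aluminium top panel with the key switch 20 mm from the middle towards -x, and two low lamps and a rocker switch (up to 6 mm high) 50 mm from the middle towards +x.
- key_bow (a point): Centre of the key's black moulded bow, on the key's upright axis, 97 mm above the bench: the bow is an upright round disc of 30 mm diameter, 9 mm thick (its y), with its broad faces to the key's +y and -y; below it a short blade and a lock collar of 33 mm diameter that stands 8 mm above the box's panel. At rest the key's x lies along the box's y, so the bow is gripped along the box's x; the axes turn with the key.
- key (a joint): Turn of the key in rad, clockwise seen from above: 0 at rest, 1.05 (60 degrees) at the stop, where the magnetising pulse is given. A spring (0.06 Nm at rest, 0.23 Nm at the stop) returns it when let go.
- tub: Bystander: white plastic tub with a few bolts in it, 100 mm across, 85 mm high; origin under its centre.
- hub: Bystander: bronze-coloured wheel hub, flange 110 mm across, 40 mm high; origin under its centre.
- square: Bystander: steel try square lying flat, 100 mm blade and 75 mm stock; origin at bench height.
- oilbottle: Bystander: grey plastic oil bottle, 60 mm across, 150 mm high; origin under its centre.
Mind the look-alikes: they are no part of the job. What is meant by the part that bears bar_center is not purple, and is the larger of those in its own colour.

How it is judged:
By the outcome, as a careful person would: the job done as asked, in the order asked, and still so for the second after the job is handed in, with the robot touching nothing.
It also fails if it takes over 67 s, if anything falls off the work surface, if the arm or the gripper's body presses on something with over 40 N, if the wrist force passes 120 N, or if a joint passes its speed limit or range.

ROBOT

A 6-joint arm with a two-finger parallel gripper is mounted at the origin on the work surface. World frame = base frame: x ahead of the robot, y to its left, z up, the work surface at z = 0. Lengths are in m, angles in degrees, forces in N, time in s.
With the tool pointing down it reaches from about 0.3 to 0.75 m from the base axis. Payload 8.5 kg.
Tool frame: the origin (TCP) lies at the very end of the fingers, on their centre line; the grasp point (between the pads) lies 19 mm behind it (env.grip_depth is the z of the grasp point in the tool frame, in m); z points along the fingers, y is the direction in which the jaws open and shut (so a half turn about z gives the same grasp; the last joint's range is limited). The gripper opens to 85 mm and grips with 20 to 120 N. Pads are 22 mm wide; open, the fingers measure 114 mm over their backs; the gripper's body (76 mm by 85 mm) begins 54 mm behind the grasp point. The pads swing forward as they close: fully open they stand 13 mm farther back than shut.
Start: joints at [-80.059, 21.807, 74.336, -0, 83.858, -12.336], TCP at [0.208, -0.509, 0.197] pointing down, gripper open.
Joint ranges: [-178.18, 178.18], [-50.72, 133.34], [12.68, 142.11], [-81.47, 261.47], [9.98, 163.14], [-165.26, 165.26]. Speed limits (degrees/s): [136.94, 136.94, 180, 180, 180, 180].

INTERFACE

Orientations are given as a 3x3 rotation matrix whose columns are the frame's x, y, z axes.
In Python, from rig import env gives the robot as it stands.
- The arm moves only by the tool apply_moves, never from a script. Its argument "plan" is a list of rows, each an object of numbers: "tx", "ty", "tz": the shift along the world's x, y, z in mm; "rx", "ry", "rz": the turn, a rotation vector about the world's x, y, z in rad; "jaw": the opening, from -1 (shut) to 1 (fully open). A call has 1 to 12 rows; each row is the pose to reach, as a shift and turn from the pose measured when the call began; what a row does not reach only later rows make up. A row lasts 1/10 s, in which the tool goes at most 50 mm and 8.59 degrees, less where a joint would pass 70% of its speed; a pose out of reach is approached as far as the arm can. A call with a gripper value outside its range is refused whole. The fingers move at their own pace and stop on an object; "grip_force" is the grip in N (left out, the last holds). Time passes only in rows, so rows that repeat a pose let the fingers close. It gives the time, the measured TCP pose, the force and the opening at its end, in the units of the state.
- env.observe(): the state, without advancing time (a new reading comes with each control period).
- env.get_image(name): name is "scene" or "top" or "wrist"; returns a dict with "image" (400x640x3 uint8, red, green, blue), "intrinsics" (3x3 intrinsics, pixels), "k1" (the pictures are not rectified: a ray, as slopes to the right and down, at radius r is drawn at 1 + k1 r^2 times it, then the intrinsics apply), "world_from_camera" (4x4, takes a point from camera to world coordinates). Camera axes: x right, y up, looking along -z (the intrinsics and any distortion apply to the point x, -y, -z); pixel columns grow to the right and rows downward; lengths in m; the calibration is good to about 2 mm. A picture is of the moment at which its call begins. There is no depth.
- env.close_job(): hands the job in, once; it reports no verdict.
The state is a dict: "time_s": time; "q": joint angles; "qvel": joint speeds; "joint_efforts": joint torques, N m; "position": TCP position; "tool_rot": TCP orientation; "ft_force": force on the tool from outside, world axes, zero at the start; "wrist_torque": the same for the moment, N m; "grip_width": finger opening in m.
Only numpy, scipy, OpenCV 4.12 (cv2) and the standard library are available. Lean on these libraries where they do the work, as an engineer would, in place of code of your own. Each camera call takes 0.05 s, during which the arm holds its last target.

## Working session

There is one attempt and no reset: what is moved stays moved. The work goes in short steps, Python scripts to look and compute and a tool call to move; the robot and the scene stay as the last step left them, time stands still between calls to the robot, and variables do not carry over. Pictures are saved under pics/ and viewed, and the job is handed in when it is done.

Besides the shell and the picture viewer there is one more tool, called after "Call:" as a command line: name --argument value ..., lists and objects as JSON in quotes. apply_moves: Moves the arm, as the interface text tells. Its arguments: {"type":"object","properties":{"plan":{"type":"array","items":{"type":"object","properties":{"tx":{"type":"number"},"ty":{"type":"number"},"tz":{"type":"number"},"rx":{"type":"number"},"ry":{"type":"number"},"rz":{"type":"number"},"jaw":{"type":"number"}}}},"grip_force":{"type":"number"}},"required":["plan"]}

```bash
ls; mkdir -p pics
python3 - <<'E'
from rig import env
import cv2
print(env.observe())
for n in ["scene","top","wrist"]:
    d=env.get_image(n); cv2.imwrite(f"pics/{n}0.png",d["image"][:,:,::-1]); print(n,d["intrinsics"].tolist(),d["k1"],d["world_from_camera"].round(4).tolist())
E
```

```text
pics
{'time_s': 0.0, 'q': array([-8.00600300e+01,  2.18418203e+01,  7.43854383e+01, -1.32616860e-04,
        8.38589380e+01, -1.23363806e+01]), 'qvel': array([-1.07237316e-02,  2.91301273e-02,  8.94851107e-03, -4.60167933e-02,
        1.75473055e-02,  3.76047598e-05]), 'joint_efforts': array([-2.37143986e-04, -4.48463452e+01, -2.31281233e+01, -1.17721388e-04,
        4.74688306e-03,  5.49489798e-06]), 'position': array([ 0.20842088, -0.50860193,  0.19650001]), 'tool_rot': array([[ 9.25366211e-01,  3.79074276e-01, -2.61953205e-04],
       [ 3.79074232e-01, -9.25365080e-01,  1.48143470e-03],
       [ 3.19171439e-04, -1.47016933e-03, -9.99998868e-01]]), 'ft_force': array([-0.05548155,  0.45245987,  1.03566317]), 'wrist_torque': array([-0.0145685 ,  0.03087043, -0.0340871 ]), 'grip_width': 0.08546431114351406}
scene [[502.45750266264474, 0.0, 313.78693476759946], [0.0, 502.45750266264474, 196.56681165032145], [0.0, 0.0, 1.0]] 0.024574621446378755 [[0.6574, -0.3862, 0.6471, 1.3767], [0.7532, 0.3631, -0.5485, -0.6866], [-0.0231, 0.848, 0.5295, 0.7423], [0.0, 0.0, 0.0, 1.0]]
top [[415.6292780445398, 0.0, 316.6446950429328], [0.0, 415.6292780445398, 198.5163614322352], [0.0, 0.0, 1.0]] -0.10413888087069817 [[0.0219, 0.9853, -0.1693, 0.4192], [-0.9998, 0.0222, 0.0001, -0.0181], [0.0039, 0.1692, 0.9856, 1.0614], [0.0, 0.0, 0.0, 1.0]]
wrist [[326.9749788607104, 0.0, 318.5752891039338], [0.0, 326.9749788607104, 198.73756539571352], [0.0, 0.0, 1.0]] -0.02697948574921397 [[0.3787, 0.8912, 0.2498, 0.2715], [-0.9255, 0.3653, 0.1001, -0.4823], [-0.0021, -0.2691, 0.9631, 0.3718], [0.0, 0.0, 0.0, 1.0]]
```

View pics/scene0.png

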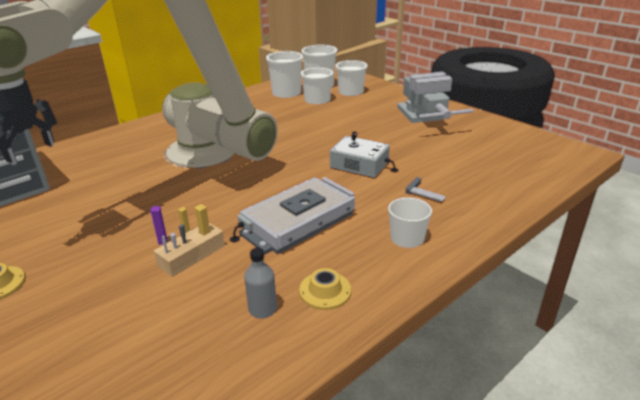

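View pics/top0.png

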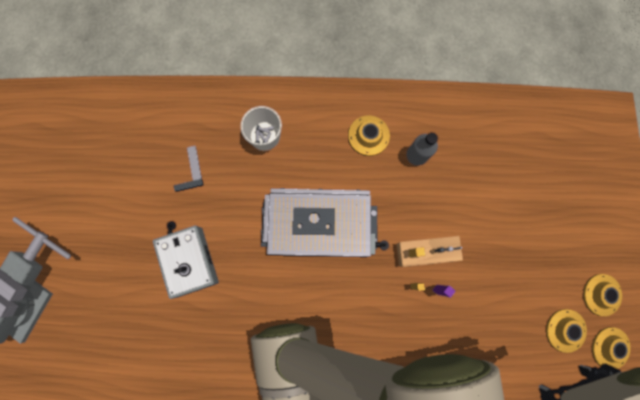

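View pics/wrist0.png

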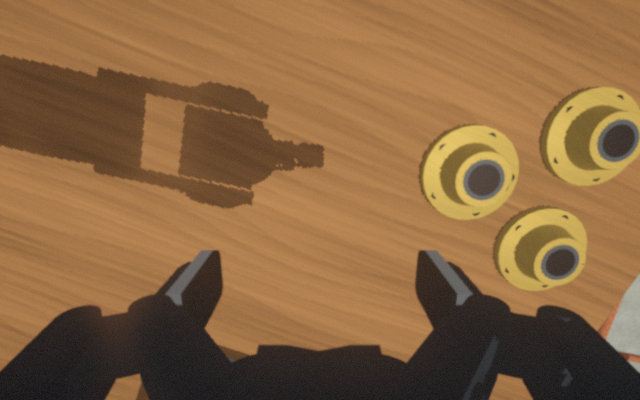

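```bash
cat > h.py <<'E'
import numpy as np, cv2
from rig import env
def shot(n):
    d=env.get_image(n); return d
def proj(d,P):
    W=np.array(d["world_from_camera"]);R=W[:3,:3];t=W[:3,3]
    p=(np.atleast_2d(P)-t)@R
    s=np.c_[p[:,0]/-p[:,2],-p[:,1]/-p[:,2]]
    r2=(s**2).sum(1,keepdims=True); s=s*(1+d["k1"]*r2)
    K=d["intrinsics"]; return np.c_[s[:,0]*K[0][0]+K[0][2],s[:,1]*K[1][1]+K[1][2]]
def ray(d,uv):
    K=np.array(d["intrinsics"]);W=np.array(d["world_from_camera"])
    q=np.array([(uv[0]-K[0,2])/K[0,0],(uv[1]-K[1,2])/K[1,1]]);s=q.copy()
    for _ in range(30): s=q/(1+d["k1"]*(s@s))
    v=W[:3,:3]@np.array([s[0],-s[1],-1.]); return W[:3,3],v/np.linalg.norm(v)
def onz(d,uv,z):
    o,v=ray(d,uv); return o+v*(z-o[2])/v[2]
def tri(obs):
    A=np.zeros((3,3));b=np.zeros(3)
    for d,uv in obs:
        o,v=ray(d,uv);M=np.eye(3)-np.outer(v,v);A+=M;b+=M@o
    return np.linalg.solve(A,b)
def crop(d,box,name,f=6):
    x0,y0,x1,y1=box
    im=d["image"][y0:y1,x0:x1,::-1]; cv2.imwrite("pics/"+name,cv2.resize(im,None,fx=f,fy=f,interpolation=cv2.INTER_CUBIC))
def save(n,d):
    import pickle; pickle.dump(d,open(n,"wb"))
def load(n):
    import pickle; return pickle.load(open(n,"rb"))
E
python3 - <<'E'
from h import *
s=shot("scene");t=shot("top");save("s0.pkl",s);save("t0.pkl",t)
crop(s,(140,190,270,280),"c1.png",6)
crop(t,(250,180,380,270),"c2.png",6)
crop(t,(380,225,480,305),"c3.png",7)
crop(t,(140,210,230,305),"c4.png",6)
E
```

```text
(no output)
```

View pics/c1.png

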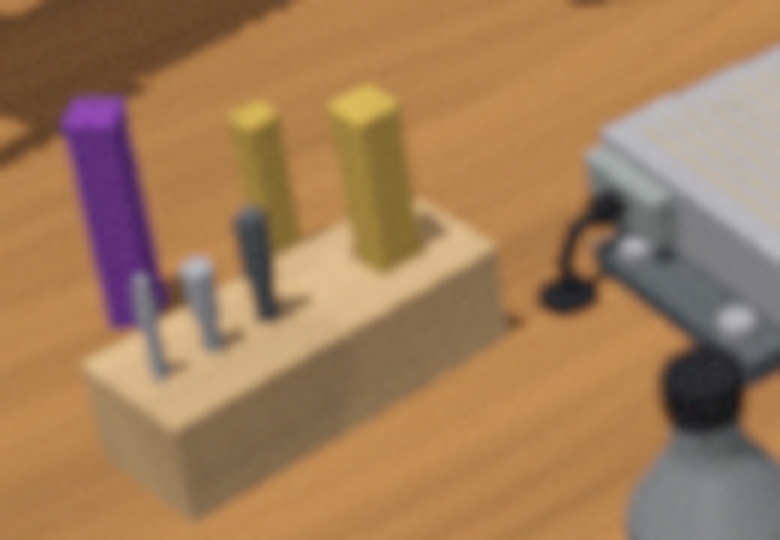

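View pics/c2.png

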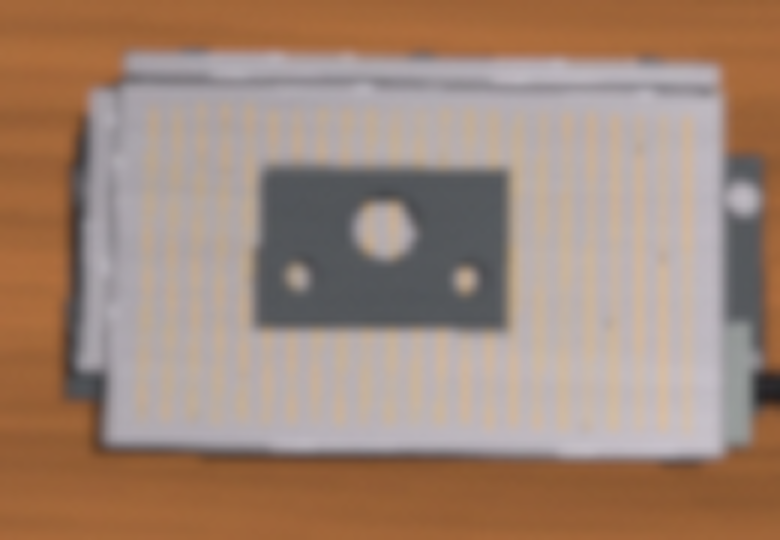

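View pics/c3.png

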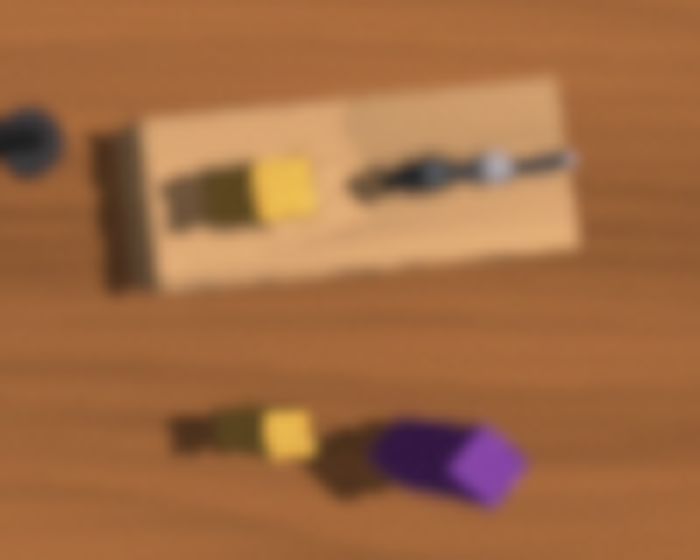

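View pics/c4.png

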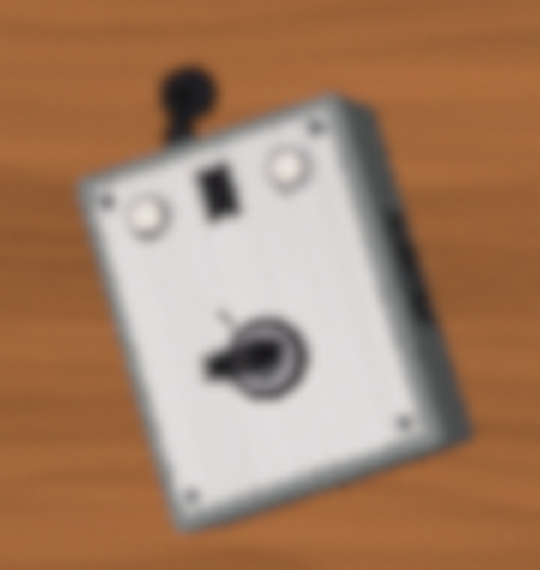

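Run:
```python
from h import *
np.set_printoptions(precision=4,suppress=True)
s=load("s0.pkl");t=load("t0.pkl")
C3=lambda x,y:(380+(x+.5)/7-.5,225+(y+.5)/7-.5)
C2=lambda x,y:(250+(x+.5)/6-.5,180+(y+.5)/6-.5)
C4=lambda x,y:(140+(x+.5)/6-.5,210+(y+.5)/6-.5)
C1=lambda x,y:(140+(x+.5)/6-.5,190+(y+.5)/6-.5)
print("bar",tri([(t,C3(286,187)),(s,C1(365,105))]),onz(t,C3(286,187),.115))
print("small",tri([(t,C3(290,436)),(s,C1(256,113))]))
print("purple",tri([(t,C3(487,466)),(s,C1(96,110))]))
for n,p in [("blk",[(140,120),(555,78),(578,247),(160,290)])]:
    print(n,np.array([onz(t,C3(*q),.045) for q in p]))
P=np.array([onz(t,C2(*q),.062) for q in [(262,168),(507,168),(508,327),(255,326)]]);print("plate",P,np.linalg.norm(np.diff(P,axis=0),axis=1),P.mean(0))
P=np.array([onz(t,C2(*q),.050) for q in [(103,445),(722,455)]]);print("chuck near edge",P)
P=np.array([onz(t,C2(*q),.059) for q in [(125,54),(718,66),(718,92),(125,82),(88,90),(78,370)]]);print("rail top",P)
P=np.array([onz(t,C4(*q),.065) for q in [(82,183),(340,95),(440,440),(180,530)]]);print("box",P,np.linalg.norm(np.diff(P,axis=0),axis=1),P.mean(0))
print("hub etc", [onz(t,p,z) for p,z in [((370,133),.03),((425,147),.08),((261,128),.05)]])
```

```text
bar [ 0.4652 -0.2573  0.1148] [ 0.4649 -0.2576  0.115 ]
small [ 0.3839 -0.2669  0.0766]
purple [ 0.3754 -0.3269  0.1008]
blk [[ 0.4909 -0.2239  0.045 ]
 [ 0.5082 -0.3728  0.045 ]
 [ 0.4487 -0.3795  0.045 ]
 [ 0.4319 -0.2305  0.045 ]]
plate [[ 0.5672  0.0382  0.062 ]
 [ 0.5694 -0.0611  0.062 ]
 [ 0.505  -0.0625  0.062 ]
 [ 0.5031  0.039   0.062 ]] [0.0993 0.0645 0.1015] [ 0.5362 -0.0116  0.062 ]
chuck near edge [[ 0.4545  0.0996  0.05  ]
 [ 0.456  -0.1503  0.05  ]]
rail top [[ 0.6136  0.096   0.059 ]
 [ 0.6141 -0.1472  0.059 ]
 [ 0.6032 -0.1472  0.059 ]
 [ 0.6019  0.0955  0.059 ]
 [ 0.5983  0.1106  0.059 ]
 [ 0.4839  0.1098  0.059 ]]
box [[0.4789 0.3765 0.065 ]
 [0.5176 0.2723 0.065 ]
 [0.3816 0.2235 0.065 ]
 [0.3426 0.3263 0.065 ]] [0.1112 0.1445 0.1099] [0.4302 0.2996 0.065 ]
hub etc [array([ 0.7723, -0.1532,  0.03  ]), array([ 0.723 , -0.2832,  0.08  ]), array([0.7724, 0.1279, 0.05  ])]
```

Candidates for the bar, in scene pixels: brass in the block (201,208), small brass standing on the bench (183,209) and purple (156,208). The crop shows the one in the block is the larger brass one, so I choose it. I'll move above it and look again.

Call:
apply_moves --plan '[{"tx": 28, "ty": 28, "tz": 5, "rz": 0.13}, {"tx": 57, "ty": 56, "tz": 8, "rz": 0.27}, {"tx": 86, "ty": 84, "tz": 12, "rz": 0.41}, {"tx": 114, "ty": 112, "tz": 15, "rz": 0.55}, {"tx": 143, "ty": 140, "tz": 18, "rz": 0.69}, {"tx": 171, "ty": 168, "tz": 20, "rz": 0.83}, {"tx": 200, "ty": 196, "tz": 20, "rz": 0.97}, {"tx": 228, "ty": 224, "tz": 20, "rz": 1.11}, {"tx": 257, "ty": 252, "tz": 20, "rz": 1.25}, {"tx": 257, "ty": 252, "tz": 20, "rz": 1.295}, {"tx": 257, "ty": 252, "tz": 20, "rz": 1.295}, {"tx": 257, "ty": 252, "tz": 20, "rz": 1.295}]'

```text
validation failed for argument at $.pl...
```

Run:
```python
from h import *
w=shot("wrist");save("w1.pkl",w);cv2.imwrite("pics/w1.png",w["image"][:,:,::-1])
o=env.observe();print(o["time_s"],o["position"],o["tool_rot"].round(4),o["ft_force"])
```

```text
0.3 [ 0.20847899 -0.50883575  0.19691112] [[ 9.254e-01  3.791e-01 -1.000e-04]
 [ 3.791e-01 -9.254e-01  5.000e-04]
 [ 1.000e-04 -5.000e-04 -1.000e+00]] [-0.00140184 -0.39067211  1.00069029]
```

View pics/w1.png

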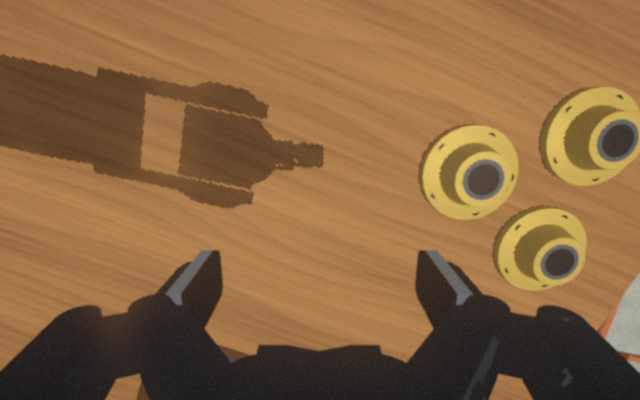

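The call was refused, so I'll try again with complete rows.

Call:
apply_moves --plan '[{"tx": 28, "ty": 28, "tz": 5, "rx": 0, "ry": 0, "rz": 0.13, "jaw": 1}, {"tx": 57, "ty": 56, "tz": 8, "rx": 0, "ry": 0, "rz": 0.27, "jaw": 1}]'

```text
time_s: 0.5
position: [0.2656, -0.4525, 0.2048]
tool_rot: [[0.789, 0.615, -0.0], [0.615, -0.789, 0.001], [0.0, -0.001, -1.0]]
ft_force: [-0.5, -0.1, -0.1]
grip_width: 0.0854
```

Call:
apply_moves --plan '[{"tx": 28, "ty": 28, "tz": 2, "rx": 0, "ry": 0, "rz": 0.14, "jaw": 1}, {"tx": 57, "ty": 56, "tz": 5, "rx": 0, "ry": 0, "rz": 0.28, "jaw": 1}, {"tx": 86, "ty": 84, "tz": 8, "rx": 0, "ry": 0, "rz": 0.42, "jaw": 1}, {"tx": 114, "ty": 112, "tz": 10, "rx": 0, "ry": 0, "rz": 0.56, "jaw": 1}, {"tx": 143, "ty": 140, "tz": 12, "rx": 0, "ry": 0, "rz": 0.7, "jaw": 1}, {"tx": 171, "ty": 168, "tz": 12, "rx": 0, "ry": 0, "rz": 0.84, "jaw": 1}, {"tx": 200, "ty": 196, "tz": 12, "rx": 0, "ry": 0, "rz": 0.98, "jaw": 1}, {"tx": 200, "ty": 196, "tz": 12, "rx": 0, "ry": 0, "rz": 1.025, "jaw": 1}, {"tx": 200, "ty": 196, "tz": 12, "rx": 0, "ry": 0, "rz": 1.025, "jaw": 1}, {"tx": 200, "ty": 196, "tz": 12, "rx": 0, "ry": 0, "rz": 1.025, "jaw": 1}]'

```text
time_s: 1.5
position: [0.4653, -0.2568, 0.2167]
tool_rot: [[-0.114, 0.993, -0.001], [0.993, 0.114, 0.0], [0.0, -0.001, -1.0]]
ft_force: [-0.8, 0.5, 0.2]
grip_width: 0.0854
```

Run:
```python
from h import *
w=shot("wrist");save("w1.pkl",w);cv2.imwrite("pics/w1b.png",w["image"][:,:,::-1])
o=env.observe();print(o["time_s"],o["position"],o["tool_rot"].round(4),o["ft_force"])
```

```text
1.55 [ 0.4651979  -0.25694771  0.21676852] [[-1.136e-01  9.935e-01 -9.000e-04]
 [ 9.935e-01  1.136e-01  2.000e-04]
 [ 3.000e-04 -9.000e-04 -1.000e+00]] [0.11514243 0.06862783 0.50302204]
```

View pics/w1b.png

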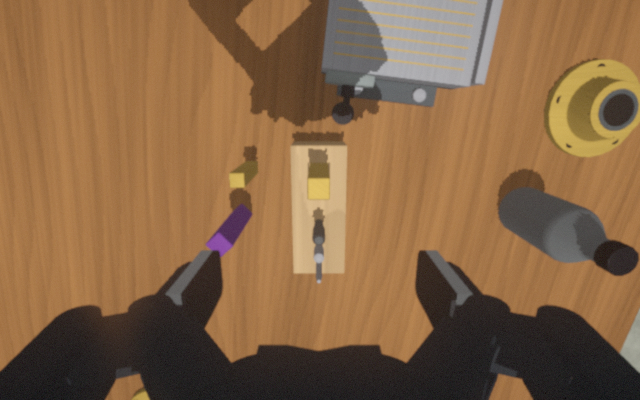

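Run:
```python
from h import *
np.set_printoptions(precision=4,suppress=True)
w=load("w1.pkl");t=load("t0.pkl");s=load("s0.pkl")
print(proj(w,[[.465,-.257,.115],[.465,-.257,.045],[.4653,-.2569,.2168]]))
crop(w,(270,130,370,290),"c5.png",4)
crop(w,(300,155,340,215),"c6.png",10)
```

```text
[[318.3789 189.882 ]
 [318.4805 174.1609]
 [318.6408 232.8365]]
```

View pics/c6.png

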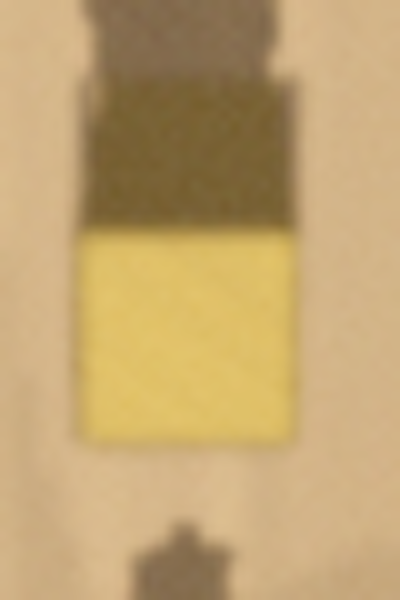

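View pics/c5.png

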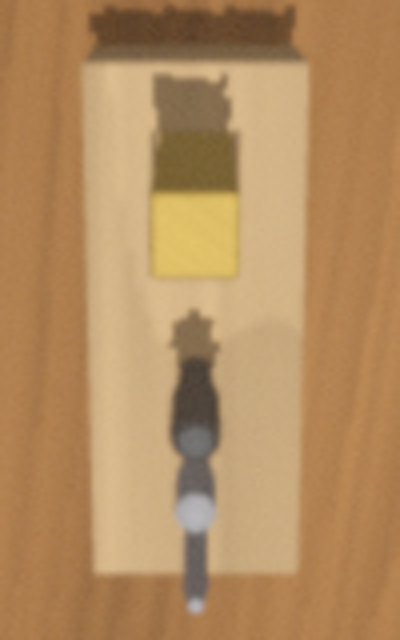

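The bar is centred between the jaws and parallel to them, about 1 mm off in +y. I'll descend and grip.

Call:
apply_moves --plan '[{"tx": 0, "ty": 1, "tz": -40, "rx": 0, "ry": 0, "rz": 0, "jaw": 1}, {"tx": 0, "ty": 1, "tz": -80, "rx": 0, "ry": 0, "rz": 0, "jaw": 1}, {"tx": 0, "ty": 1, "tz": -115, "rx": 0, "ry": 0, "rz": 0, "jaw": 0.6}, {"tx": 0, "ty": 1, "tz": -135, "rx": 0, "ry": 0, "rz": 0, "jaw": 0.2}, {"tx": 0, "ty": 1, "tz": -146, "rx": 0, "ry": 0, "rz": 0, "jaw": 0}, {"tx": 0, "ty": 1, "tz": -146, "rx": 0, "ry": 0, "rz": 0, "jaw": -1}, {"tx": 0, "ty": 1, "tz": -146, "rx": 0, "ry": 0, "rz": 0, "jaw": -1}, {"tx": 0, "ty": 1, "tz": -146, "rx": 0, "ry": 0, "rz": 0, "jaw": -1}, {"tx": 0, "ty": 1, "tz": -146, "rx": 0, "ry": 0, "rz": 0, "jaw": -1}, {"tx": 0, "ty": 1, "tz": -146, "rx": 0, "ry": 0, "rz": 0, "jaw": -1}]' --grip_force 90

```text
time_s: 2.55
position: [0.4655, -0.2564, 0.0717]
tool_rot: [[-0.114, 0.994, 0.0], [0.994, 0.114, -0.001], [-0.001, 0.0, -1.0]]
ft_force: [-0.6, -0.5, 3.7]
grip_width: 0.0169
```

Call:
apply_moves --plan '[{"tx": 0, "ty": 0, "tz": 0, "rx": 0, "ry": 0, "rz": 0, "jaw": -1}, {"tx": 0, "ty": 0, "tz": 15, "rx": 0, "ry": 0, "rz": 0, "jaw": -1}, {"tx": 0, "ty": 0, "tz": 45, "rx": 0, "ry": 0, "rz": 0, "jaw": -1}, {"tx": 0, "ty": 0, "tz": 80, "rx": 0, "ry": 0, "rz": 0, "jaw": -1}, {"tx": 0, "ty": 0, "tz": 90, "rx": 0, "ry": 0, "rz": 0, "jaw": -1}, {"tx": 0, "ty": 0, "tz": 90, "rx": 0, "ry": 0, "rz": 0, "jaw": -1}]'

```text
time_s: 3.15
position: [0.4658, -0.2565, 0.1623]
tool_rot: [[-0.114, 0.994, 0.002], [0.994, 0.114, -0.003], [-0.003, 0.002, -1.0]]
ft_force: [0.7, 0.4, -4.0]
grip_width: 0.0171
```

Run:
```python
from h import *
w=shot("wrist");save("w2.pkl",w);cv2.imwrite("pics/w2.png",w["image"][:,:,::-1])
s=shot("scene");save("s2.pkl",s);crop(s,(120,120,320,270),"s2.png",4)
o=env.observe();print(o["time_s"],o["position"],o["grip_width"],o["ft_force"])
```

```text
3.25 [ 0.46493198 -0.25580663  0.16005067] 0.01693200371414874 [-0.06664554  0.29946563 -4.4227242 ]
```

View pics/w2.png

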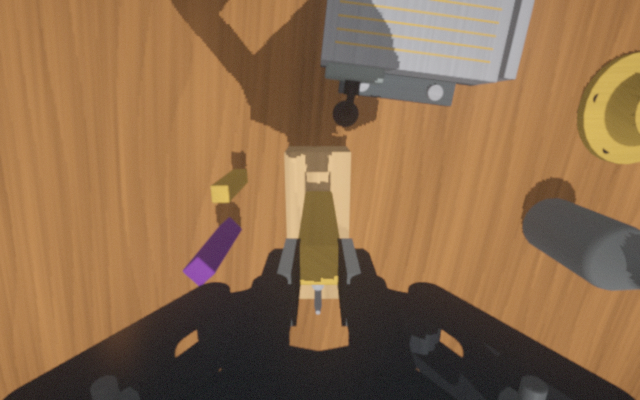

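View pics/s2.png

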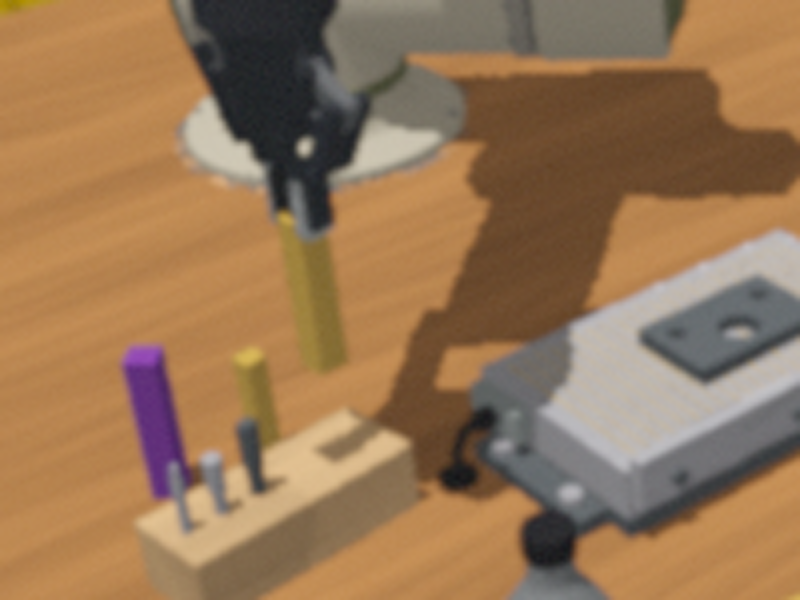

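Bar is held and lifted, clear of the block. Next I'll go to the near side of the plate and measure the chuck and plate from there.

Call:
apply_moves --plan '[{"tx": 3, "ty": 40, "tz": 5, "rx": 0, "ry": 0, "rz": -0.02, "jaw": -1}, {"tx": 5, "ty": 80, "tz": 5, "rx": 0, "ry": 0, "rz": -0.05, "jaw": -1}, {"tx": 7, "ty": 120, "tz": 5, "rx": 0, "ry": 0, "rz": -0.08, "jaw": -1}, {"tx": 9, "ty": 160, "tz": 5, "rx": 0, "ry": 0, "rz": -0.11, "jaw": -1}, {"tx": 11, "ty": 200, "tz": 5, "rx": 0, "ry": 0, "rz": -0.11, "jaw": -1}, {"tx": 11, "ty": 230, "tz": 5, "rx": 0, "ry": 0, "rz": -0.11, "jaw": -1}, {"tx": 11, "ty": 244, "tz": 5, "rx": 0, "ry": 0, "rz": -0.11, "jaw": -1}, {"tx": 11, "ty": 244, "tz": 5, "rx": 0, "ry": 0, "rz": -0.11, "jaw": -1}, {"tx": 11, "ty": 244, "tz": 5, "rx": 0, "ry": 0, "rz": -0.11, "jaw": -1}]'

```text
time_s: 4.15
position: [0.4758, -0.0124, 0.1643]
tool_rot: [[-0.004, 1.0, -0.003], [1.0, 0.004, 0.001], [0.001, -0.003, -1.0]]
ft_force: [-0.9, -0.5, -2.8]
grip_width: 0.0173
```

Run:
```python
from h import *
w=shot("wrist");save("w3.pkl",w);cv2.imwrite("pics/w3.png",w["image"][:,:,::-1])
o=env.observe();print(o["time_s"],o["position"],o["tool_rot"].round(4).tolist(),o["grip_width"],o["ft_force"])
```

```text
4.2 [ 0.47589117 -0.01276148  0.16444793] [[-0.003, 1.0, -0.0026], [1.0, 0.003, 0.0007], [0.0007, -0.0026, -1.0]] 0.017012482256800156 [ 0.33014001  0.67394176 -3.48616841]
```

View pics/w3.png

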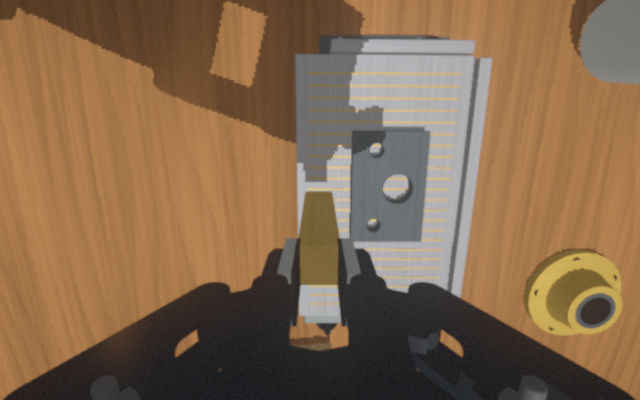

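Run:
```python
from h import *
w=load("w3.pkl")
crop(w,(290,30,500,170),"c7.png",3.8)
crop(w,(340,115,480,255),"c8.png",5)
```

```text
(no output)
```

View pics/c7.png

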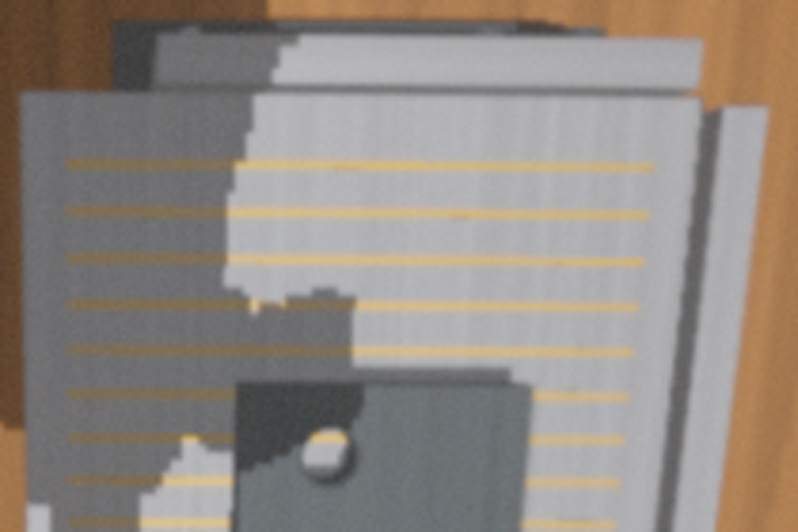

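View pics/c8.png

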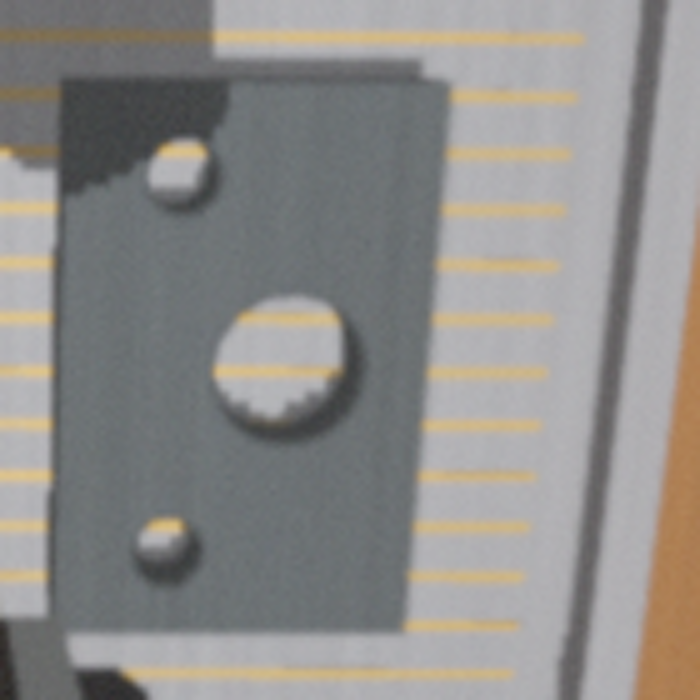

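Run:
```python
from h import *
np.set_printoptions(precision=4,suppress=True)
w=load("w3.pkl")
A=lambda x,y:(290+(x+.5)/3.8-.5,30+(y+.5)/3.8-.5)
B=lambda x,y:(340+(x+.5)/5-.5,115+(y+.5)/5-.5)
print("rail foot",np.array([onz(w,A(700,105),.05),onz(w,A(660,520),.05),onz(w,B(643,0),.05),onz(w,B(563,690),.05)]))
print("rail topin",np.array([onz(w,A(722,108),.059),onz(w,B(666,0),.059),onz(w,B(582,690),.059)]))
print("stop foot",np.array([onz(w,A(20,95),.05),onz(w,A(695,98),.05)]))
print("stop top",np.array([onz(w,A(155,88),.059),onz(w,A(700,92),.059)]))
P=np.array([onz(w,B(*q),.062) for q in [(62,78),(450,84),(406,632)]]);print(P,np.linalg.norm(np.diff(P,axis=0),axis=1))
print(onz(w,B(52,600),.062))
print("lines",np.array([onz(w,B(*q),.05) for q in [(215,38),(583,40),(125,673),(513,675)]]))
print("near",onz(w,A(20,95),.05),onz(w,A(28,500),.05))
# bar bottom corners
```

```text
rail foot [[ 0.6034  0.098   0.05  ]
 [ 0.6052  0.0065  0.05  ]
 [ 0.6041  0.0518  0.05  ]
 [ 0.6048 -0.0776  0.05  ]]
rail topin [[ 0.6042  0.0962  0.059 ]
 [ 0.604   0.052   0.059 ]
 [ 0.6043 -0.0735  0.059 ]]
stop foot [[0.4554 0.0989 0.05  ]
 [0.6021 0.0994 0.05  ]]
stop top [[0.4843 0.099  0.059 ]
 [0.5991 0.0993 0.059 ]]
[[ 0.503   0.0386  0.062 ]
 [ 0.5679  0.0381  0.062 ]
 [ 0.5691 -0.0605  0.062 ]] [0.065  0.0986]
[ 0.504  -0.0545  0.062 ]
lines [[ 0.5304  0.0448  0.05  ]
 [ 0.5944  0.045   0.05  ]
 [ 0.5197 -0.0743  0.05  ]
 [ 0.5947 -0.0745  0.05  ]]
near [0.4554 0.0989 0.05  ] [0.4559 0.0105 0.05  ]
```

Chuck is turned about 0.3°. The rail face is at x≈0.6045 and the stop face at y≈0.099. The plate sits about 36 mm from the rail and 61 mm from the stop. I'll lower the bar and push in +x.

Call:
apply_moves --plan '[{"tx": 0, "ty": 1, "tz": -25, "rx": 0, "ry": 0, "rz": 0, "jaw": -1}, {"tx": 0, "ty": 1, "tz": -45, "rx": 0, "ry": 0, "rz": 0, "jaw": -1}, {"tx": 0, "ty": 1, "tz": -54, "rx": 0, "ry": 0, "rz": 0, "jaw": -1}, {"tx": 0, "ty": 1, "tz": -54, "rx": 0, "ry": 0, "rz": 0, "jaw": -1}, {"tx": 0, "ty": 1, "tz": -54, "rx": 0, "ry": 0, "rz": 0, "jaw": -1}]'

```text
time_s: 4.7
position: [0.4764, -0.0124, 0.111]
tool_rot: [[-0.002, 1.0, -0.002], [1.0, 0.002, 0.0], [0.0, -0.002, -1.0]]
ft_force: [-0.3, 0.4, -2.8]
grip_width: 0.0171
```

Call:
apply_moves --plan '[{"tx": 8, "ty": 0, "tz": 0, "rx": 0, "ry": 0, "rz": 0, "jaw": -1}, {"tx": 14, "ty": 0, "tz": 0, "rx": 0, "ry": 0, "rz": 0, "jaw": -1}, {"tx": 18, "ty": 0, "tz": 0, "rx": 0, "ry": 0, "rz": 0, "jaw": -1}, {"tx": 22, "ty": 0, "tz": 0, "rx": 0, "ry": 0, "rz": 0, "jaw": -1}, {"tx": 26, "ty": 0, "tz": 0, "rx": 0, "ry": 0, "rz": 0, "jaw": -1}, {"tx": 30, "ty": 0, "tz": 0, "rx": 0, "ry": 0, "rz": 0, "jaw": -1}]'

```text
time_s: 5.3
position: [0.5047, -0.0121, 0.1109]
tool_rot: [[-0.003, 1.0, -0.007], [1.0, 0.003, 0.001], [0.001, -0.007, -1.0]]
ft_force: [-6.8, 0.2, 1.5]
grip_width: 0.0167
```

Call:
apply_moves --plan '[{"tx": 4, "ty": 0, "tz": 0, "rx": 0, "ry": 0, "rz": 0, "jaw": -1}, {"tx": 8, "ty": 0, "tz": 0, "rx": 0, "ry": 0, "rz": 0, "jaw": -1}, {"tx": 12, "ty": 0, "tz": 0, "rx": 0, "ry": 0, "rz": 0, "jaw": -1}, {"tx": 16, "ty": 0, "tz": 0, "rx": 0, "ry": 0, "rz": 0, "jaw": -1}, {"tx": 20, "ty": 0, "tz": 0, "rx": 0, "ry": 0, "rz": 0, "jaw": -1}, {"tx": 20, "ty": 0, "tz": 0, "rx": 0, "ry": 0, "rz": 0, "jaw": -1}]'

```text
time_s: 5.9
position: [0.524, -0.0119, 0.1106]
tool_rot: [[-0.003, 1.0, -0.009], [1.0, 0.003, 0.001], [0.001, -0.009, -1.0]]
ft_force: [-5.4, 0.6, -0.3]
grip_width: 0.0169
```

Run:
```python
from h import *
w=shot("wrist");save("w4.pkl",w);crop(w,(290,30,490,260),"w4.png",2.6)
```

```text
(no output)
```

View pics/w4.png

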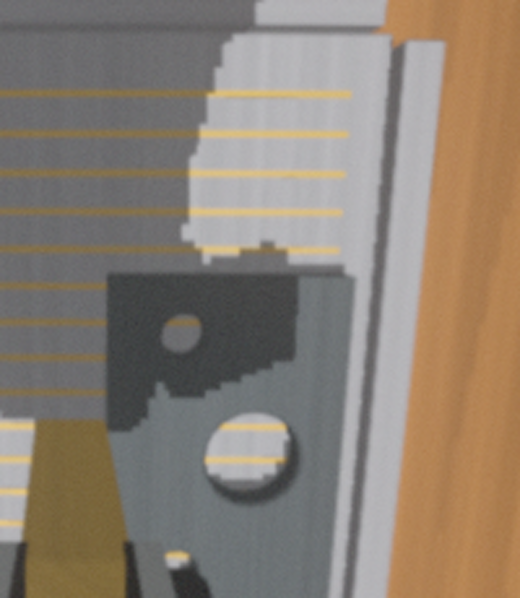

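Call:
apply_moves --plan '[{"tx": 3, "ty": 0, "tz": 0, "rx": 0, "ry": 0, "rz": 0, "jaw": -1}, {"tx": 5, "ty": 0, "tz": 0, "rx": 0, "ry": 0, "rz": 0, "jaw": -1}, {"tx": 6, "ty": 0, "tz": 0, "rx": 0, "ry": 0, "rz": 0, "jaw": -1}, {"tx": 6, "ty": 0, "tz": 0, "rx": 0, "ry": 0, "rz": 0, "jaw": -1}]'

```text
time_s: 6.35
position: [0.5291, -0.0117, 0.1105]
tool_rot: [[-0.003, 1.0, -0.012], [1.0, 0.003, 0.001], [0.001, -0.012, -1.0]]
ft_force: [-5.0, -0.8, -0.1]
grip_width: 0.0169
```

Call:
apply_moves --plan '[{"tx": 1, "ty": 0, "tz": 0, "rx": 0, "ry": 0, "rz": 0, "jaw": -1}, {"tx": 2, "ty": 0, "tz": 0, "rx": 0, "ry": 0, "rz": 0, "jaw": -1}, {"tx": 2, "ty": 0, "tz": 0, "rx": 0, "ry": 0, "rz": 0, "jaw": -1}]'

```text
time_s: 6.65
position: [0.5298, -0.0115, 0.1105]
tool_rot: [[-0.004, 1.0, -0.015], [1.0, 0.004, 0.001], [0.001, -0.015, -1.0]]
ft_force: [-7.8, -0.7, 3.2]
grip_width: 0.017
```

Call:
apply_moves --plan '[{"tx": 1, "ty": 0, "tz": 0, "rx": 0, "ry": -0.01, "rz": 0, "jaw": -1}, {"tx": 2, "ty": 0, "tz": 0, "rx": 0, "ry": -0.015, "rz": 0, "jaw": -1}, {"tx": 2, "ty": 0, "tz": 0, "rx": 0, "ry": -0.015, "rz": 0, "jaw": -1}]'

```text
time_s: 6.95
position: [0.5311, -0.0114, 0.1104]
tool_rot: [[-0.004, 1.0, -0.002], [1.0, 0.004, 0.001], [0.001, -0.002, -1.0]]
ft_force: [-4.6, 0.6, -0.9]
grip_width: 0.0171
```

Run:
```python
from h import *
w=shot("wrist");save("w5.pkl",w);crop(w,(290,30,490,260),"w5.png",2.6);print(env.observe()["ft_force"])
```

```text
[-4.95950209  0.44966489 -1.56474023]
```

View pics/w5.png

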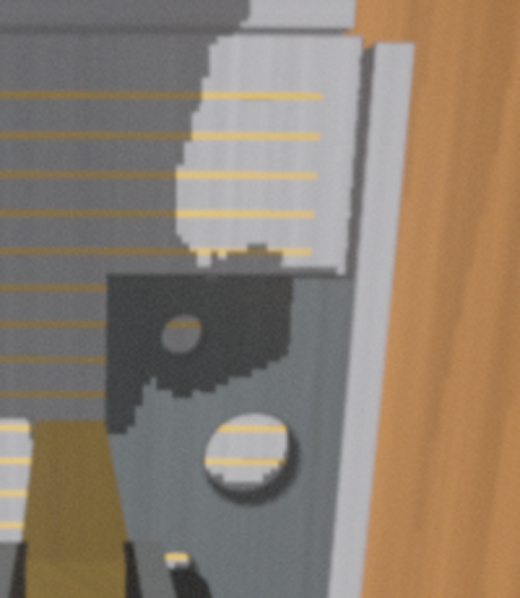

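Call:
apply_moves --plan '[{"tx": 1, "ty": 0, "tz": 0, "rx": 0, "ry": 0, "rz": 0, "jaw": -1}, {"tx": 2, "ty": 0, "tz": 0, "rx": 0, "ry": -0.005, "rz": 0, "jaw": -1}, {"tx": 2, "ty": 0, "tz": 0, "rx": 0, "ry": -0.005, "rz": 0, "jaw": -1}]'

```text
time_s: 7.3
position: [0.532, -0.0113, 0.1104]
tool_rot: [[-0.004, 1.0, 0.0], [1.0, 0.004, 0.002], [0.002, 0.0, -1.0]]
ft_force: [-8.0, -0.4, 2.1]
grip_width: 0.0167
```

Call:
apply_moves --plan '[{"tx": 1, "ty": 0, "tz": 0, "rx": 0, "ry": 0, "rz": 0, "jaw": -1}, {"tx": 3, "ty": 0, "tz": 0, "rx": 0, "ry": 0, "rz": 0, "jaw": -1}, {"tx": 3, "ty": 0, "tz": 0, "rx": 0, "ry": 0, "rz": 0, "jaw": -1}]'

```text
time_s: 7.6
position: [0.5335, -0.0112, 0.1104]
tool_rot: [[-0.004, 1.0, -0.004], [1.0, 0.004, 0.002], [0.002, -0.004, -1.0]]
ft_force: [-9.5, -0.4, 4.2]
grip_width: 0.0169
```

Call:
apply_moves --plan '[{"tx": -5, "ty": 0, "tz": 0, "rx": 0, "ry": 0, "rz": 0, "jaw": -1}, {"tx": -18, "ty": 0, "tz": 0, "rx": 0, "ry": 0, "rz": 0, "jaw": -1}, {"tx": -18, "ty": -10, "tz": 25, "rx": 0, "ry": 0, "rz": 0, "jaw": -1}, {"tx": -18, "ty": -40, "tz": 45, "rx": 0, "ry": 0, "rz": 0, "jaw": -1}, {"tx": -5, "ty": -80, "tz": 45, "rx": 0, "ry": 0, "rz": 0, "jaw": -1}, {"tx": 20, "ty": -80, "tz": 45, "rx": 0, "ry": 0, "rz": 0, "jaw": -1}, {"tx": 40, "ty": -80, "tz": 45, "rx": 0, "ry": 0, "rz": 0, "jaw": -1}, {"tx": 40, "ty": -80, "tz": 45, "rx": 0, "ry": 0, "rz": 0, "jaw": -1}, {"tx": 40, "ty": -80, "tz": 45, "rx": 0, "ry": 0, "rz": 0, "jaw": -1}]' --grip_force 110

```text
time_s: 8.5
position: [0.5737, -0.0911, 0.1551]
tool_rot: [[-0.005, 1.0, -0.003], [1.0, 0.005, 0.002], [0.002, -0.003, -1.0]]
ft_force: [-0.5, 1.2, -3.3]
grip_width: 0.0162
```

Run:
```python
from h import *
w=shot("wrist");save("w6.pkl",w);crop(w,(250,20,450,250),"w6.png",2.6);print(env.observe()["ft_force"])
t=shot("top");save("t6.pkl",t);crop(t,(250,180,380,270),"t6.png",6)
s=shot("scene");save("s6.pkl",s);crop(s,(210,110,380,260),"s6.png",4)
```

```text
[ 0.93044058 -0.35674603 -3.27354379]
```

View pics/w6.png

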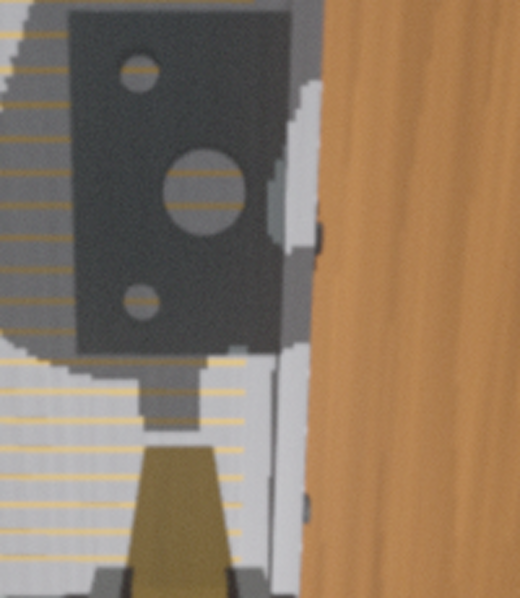

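View pics/t6.png

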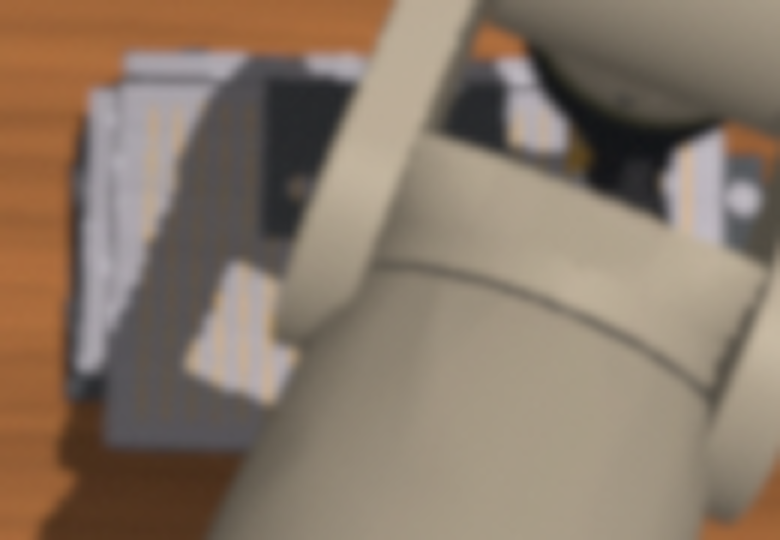

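View pics/s6.png

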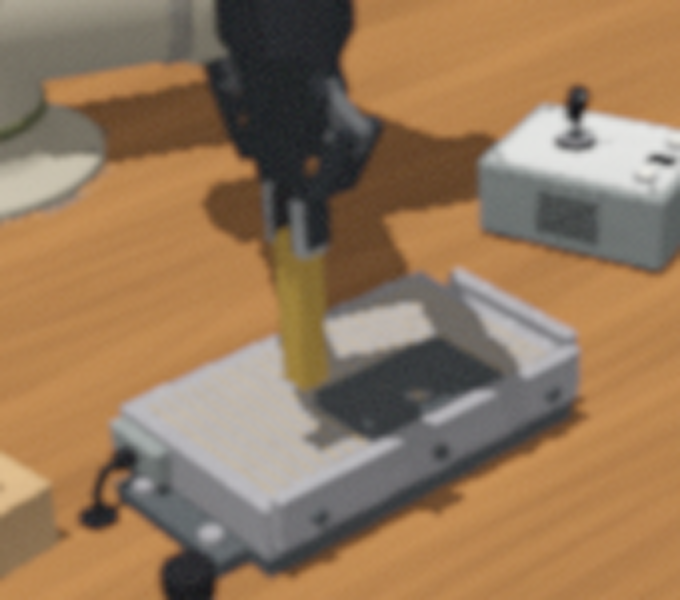

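Run:
```python
from h import *
np.set_printoptions(precision=4,suppress=True)
w=load("w6.pkl")
A=lambda x,y:(250+(x+.5)/2.6-.5,20+(y+.5)/2.6-.5)
for n,q,z in [("-x-y",(77,353),.062),("-x+y",(69,12),.062),("+x-y",(280,353),.062),("+x+y",(291,12),.062),("railfoot",(273,365),.05),("railtop in",(277,365),.059),("railtop",(272,590),.059),("barL",(145,447),.0985),("barR",(213,447),.0985)]: print(n,onz(w,A(*q),z))
```

```text
-x-y [ 0.5408 -0.0601  0.062 ]
-x+y [0.541  0.0383 0.062 ]
+x-y [ 0.605  -0.0598  0.062 ]
+x+y [0.6048 0.0385 0.062 ]
railfoot [ 0.6042 -0.0655  0.05  ]
railtop in [ 0.6045 -0.0641  0.059 ]
railtop [ 0.6055 -0.1422  0.059 ]
barL [ 0.5637 -0.0814  0.0985]
barR [ 0.5828 -0.0813  0.0985]
```

Call:
apply_moves --plan '[{"tx": 0, "ty": 0, "tz": -20, "rx": 0, "ry": 0, "rz": 0, "jaw": -1}, {"tx": 0, "ty": 0, "tz": -38, "rx": 0, "ry": 0, "rz": 0, "jaw": -1}, {"tx": 0, "ty": 3, "tz": -45, "rx": 0, "ry": 0, "rz": 0, "jaw": -1}, {"tx": 0, "ty": 10, "tz": -45, "rx": 0, "ry": 0, "rz": 0, "jaw": -1}, {"tx": 0, "ty": 16, "tz": -45, "rx": 0, "ry": 0, "rz": 0, "jaw": -1}, {"tx": 0, "ty": 20, "tz": -45, "rx": 0, "ry": 0, "rz": 0, "jaw": -1}, {"tx": 0, "ty": 24, "tz": -45, "rx": 0, "ry": 0, "rz": 0, "jaw": -1}, {"tx": 0, "ty": 28, "tz": -45, "rx": 0, "ry": 0, "rz": 0, "jaw": -1}, {"tx": 0, "ty": 32, "tz": -45, "rx": 0, "ry": 0, "rz": 0, "jaw": -1}, {"tx": 0, "ty": 36, "tz": -45, "rx": 0, "ry": 0, "rz": 0, "jaw": -1}, {"tx": 0, "ty": 40, "tz": -45, "rx": 0, "ry": 0, "rz": 0, "jaw": -1}]'

```text
time_s: 9.75
position: [0.5738, -0.0526, 0.1118]
tool_rot: [[-0.004, 1.0, -0.001], [1.0, 0.004, -0.003], [-0.003, -0.001, -1.0]]
ft_force: [-1.0, -7.6, 0.9]
grip_width: 0.0166
```

Call:
apply_moves --plan '[{"tx": 0, "ty": 4, "tz": -1, "rx": 0, "ry": 0, "rz": 0, "jaw": -1}, {"tx": 0, "ty": 8, "tz": -1, "rx": 0, "ry": 0, "rz": 0, "jaw": -1}, {"tx": 0, "ty": 12, "tz": -1, "rx": 0, "ry": 0, "rz": 0, "jaw": -1}, {"tx": 0, "ty": 16, "tz": -1, "rx": 0, "ry": 0, "rz": 0, "jaw": -1}, {"tx": 0, "ty": 20, "tz": -1, "rx": 0, "ry": 0, "rz": 0, "jaw": -1}, {"tx": 0, "ty": 24, "tz": -1, "rx": 0, "ry": 0, "rz": 0, "jaw": -1}, {"tx": 0, "ty": 28, "tz": -1, "rx": 0, "ry": 0, "rz": 0, "jaw": -1}, {"tx": 0, "ty": 32, "tz": -1, "rx": 0, "ry": 0, "rz": 0, "jaw": -1}, {"tx": 0, "ty": 35, "tz": -1, "rx": 0, "ry": 0, "rz": 0, "jaw": -1}, {"tx": 0, "ty": 37, "tz": -1, "rx": 0, "ry": 0, "rz": 0, "jaw": -1}, {"tx": 0, "ty": 37, "tz": -1, "rx": 0, "ry": 0, "rz": 0, "jaw": -1}]'

```text
time_s: 10.85
position: [0.574, -0.0168, 0.1117]
tool_rot: [[-0.004, 1.0, 0.0], [1.0, 0.004, -0.006], [-0.006, 0.0, -1.0]]
ft_force: [-1.8, -7.8, 0.6]
grip_width: 0.0164
```

Run:
```python
from h import *
w=shot("wrist");save("w7.pkl",w);crop(w,(200,20,450,250),"w7.png",2.6);print(env.observe()["ft_force"])
```

```text
[-1.91492728 -7.00893306  0.26003568]
```

View pics/w7.png

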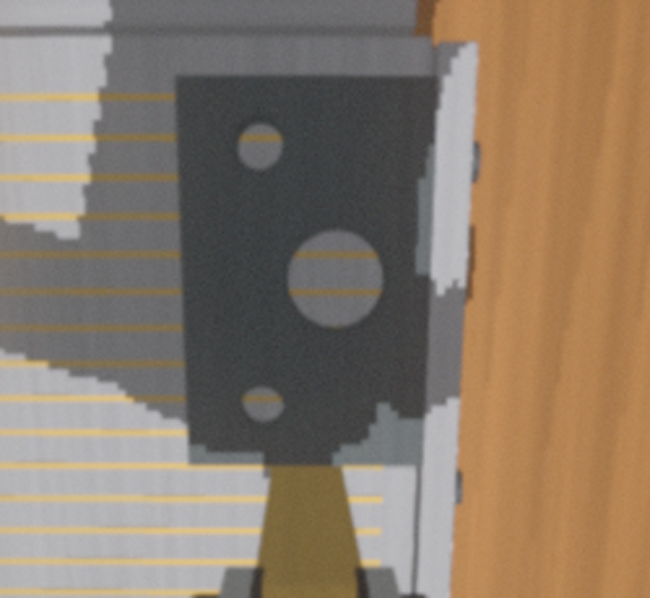

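Call:
apply_moves --plan '[{"tx": 0, "ty": 3, "tz": -1, "rx": 0, "ry": 0, "rz": 0, "jaw": -1}, {"tx": 0, "ty": 5, "tz": -1, "rx": 0, "ry": 0, "rz": 0, "jaw": -1}, {"tx": 0, "ty": 7, "tz": -1, "rx": 0, "ry": 0, "rz": 0, "jaw": -1}, {"tx": 0, "ty": 8, "tz": -1, "rx": 0, "ry": 0, "rz": 0, "jaw": -1}, {"tx": 0, "ty": 8, "tz": -1, "rx": 0, "ry": 0, "rz": 0, "jaw": -1}]'

```text
time_s: 11.4
position: [0.5741, -0.0104, 0.1117]
tool_rot: [[-0.004, 1.0, 0.001], [1.0, 0.004, -0.01], [-0.01, 0.001, -1.0]]
ft_force: [-2.6, -8.5, 1.2]
grip_width: 0.0163
```

Call:
apply_moves --plan '[{"tx": 0, "ty": 1, "tz": 0, "rx": 0, "ry": 0, "rz": 0, "jaw": -1}, {"tx": 0, "ty": 2, "tz": 0, "rx": 0, "ry": 0, "rz": 0, "jaw": -1}, {"tx": 0, "ty": 2, "tz": 0, "rx": 0, "ry": 0, "rz": 0, "jaw": -1}]'

```text
time_s: 11.7
position: [0.5742, -0.0087, 0.1122]
tool_rot: [[-0.004, 1.0, 0.001], [1.0, 0.004, -0.011], [-0.011, 0.001, -1.0]]
ft_force: [-1.6, -4.7, -0.7]
grip_width: 0.0165
```

Call:
apply_moves --plan '[{"tx": 0, "ty": 1, "tz": -1, "rx": 0.01, "ry": 0, "rz": 0, "jaw": -1}, {"tx": 0, "ty": 2, "tz": -1, "rx": 0.01, "ry": 0, "rz": 0, "jaw": -1}, {"tx": 0, "ty": 2, "tz": -1, "rx": 0.01, "ry": 0, "rz": 0, "jaw": -1}]'

```text
time_s: 12.0
position: [0.5744, -0.0076, 0.1116]
tool_rot: [[-0.004, 1.0, 0.002], [1.0, 0.004, -0.003], [-0.003, 0.002, -1.0]]
ft_force: [-2.4, -6.9, 0.4]
grip_width: 0.016
```

Run:
```python
from h import *
w=shot("wrist");save("w8.pkl",w);crop(w,(200,20,450,250),"w8.png",2.6);print(env.observe()["ft_force"])
```

```text
[-1.15449343 -6.93445146  0.26891426]
```

View pics/w8.png

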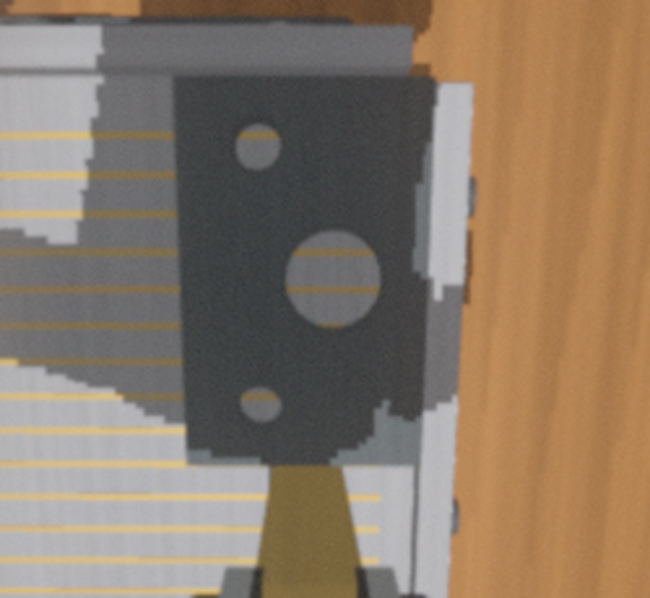

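Run:
```python
from h import *
np.set_printoptions(precision=4,suppress=True)
w=load("w8.pkl"); print(w["world_from_camera"][:3,3])
crop(w,(255,35,385,65),"w8b.png",6)
A=lambda x,y:(200+(x+.5)/2.6-.5,20+(y+.5)/2.6-.5)
for n,q,z in [("-x+y",(174,76),.062),("+x+y",(436,76),.062),("stoptop",(100,68),.059),("stopfoot",(100,76),.05),("-x-y",(187,464),.062),("+x-y",(415,464),.062)]: print(n,onz(w,A(*q),z))
```

```text
[0.5736 0.0619 0.2867]
-x+y [0.5409 0.0973 0.062 ]
+x+y [0.6049 0.0976 0.062 ]
stoptop [0.5222 0.0997 0.059 ]
stopfoot [0.52   0.0992 0.05  ]
-x-y [ 0.5408 -0.0012  0.062 ]
+x-y [ 0.6034 -0.001   0.062 ]
```

View pics/w8b.png

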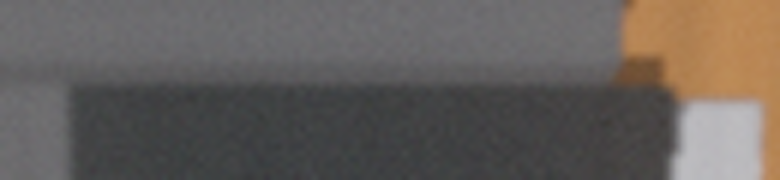

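About 2 mm of gap to the stop remains, so I'll keep creeping.

Call:
apply_moves --plan '[{"tx": 0, "ty": 1, "tz": -1, "rx": 0, "ry": 0, "rz": 0, "jaw": -1}, {"tx": 0, "ty": 2, "tz": -1, "rx": 0, "ry": 0, "rz": 0, "jaw": -1}, {"tx": 0, "ty": 3, "tz": -1, "rx": 0, "ry": 0, "rz": 0, "jaw": -1}, {"tx": 0, "ty": 3, "tz": -1, "rx": 0, "ry": 0, "rz": 0, "jaw": -1}]'

```text
time_s: 12.45
position: [0.5748, -0.0055, 0.1111]
tool_rot: [[-0.004, 1.0, 0.003], [1.0, 0.004, -0.005], [-0.005, 0.003, -1.0]]
ft_force: [-1.8, -7.9, 0.7]
grip_width: 0.0167
```

Run:
```python
from h import *
w=shot("wrist");save("w9.pkl",w);crop(w,(255,25,385,65),"w9.png",6);print(env.observe()["ft_force"])
```

```text
[-1.53297465 -6.80639924  0.11081395]
```

View pics/w9.png

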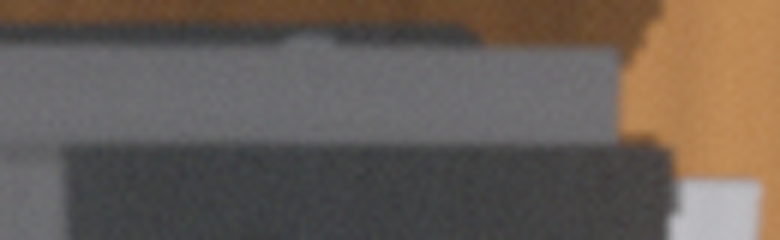

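Call:
apply_moves --plan '[{"tx": 0, "ty": 1, "tz": 0, "rx": 0, "ry": 0, "rz": 0, "jaw": -1}, {"tx": 0, "ty": 2, "tz": 0, "rx": 0, "ry": 0, "rz": 0, "jaw": -1}, {"tx": 0, "ty": 3, "tz": 0, "rx": 0, "ry": 0, "rz": 0, "jaw": -1}, {"tx": 0, "ty": 3, "tz": 0, "rx": 0, "ry": 0, "rz": 0, "jaw": -1}]'

```text
time_s: 12.9
position: [0.5748, -0.0038, 0.1112]
tool_rot: [[-0.004, 1.0, 0.003], [1.0, 0.004, -0.007], [-0.007, 0.003, -1.0]]
ft_force: [-1.8, -9.6, -1.2]
grip_width: 0.0163
```

Run:
```python
from h import *
w=shot("wrist");save("w10.pkl",w);crop(w,(255,25,385,65),"w10.png",6);print(env.observe()["ft_force"])
```

```text
[-2.19194965 -8.84050493 -1.71485629]
```

View pics/w10.png

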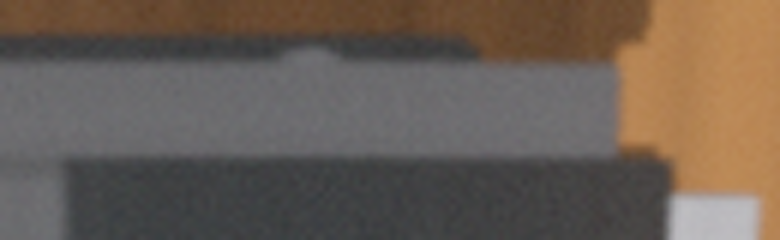

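Call:
apply_moves --plan '[{"tx": 0, "ty": 2, "tz": 0, "rx": 0.004, "ry": 0, "rz": 0, "jaw": -1}, {"tx": 0, "ty": 4, "tz": 0, "rx": 0.004, "ry": 0, "rz": 0, "jaw": -1}, {"tx": 0, "ty": 4, "tz": 0, "rx": 0.004, "ry": 0, "rz": 0, "jaw": -1}]'

```text
time_s: 13.25
position: [0.5748, -0.0017, 0.1113]
tool_rot: [[-0.004, 1.0, 0.003], [1.0, 0.004, -0.007], [-0.007, 0.003, -1.0]]
ft_force: [-2.1, -12.2, -2.5]
grip_width: 0.0161
```

Run:
```python
from h import *
w=shot("wrist");save("w11.pkl",w);crop(w,(255,25,385,65),"w11.png",6);print(env.observe()["ft_force"])
```

```text
[ -2.0152709  -11.26587347  -1.97007883]
```

View pics/w11.png

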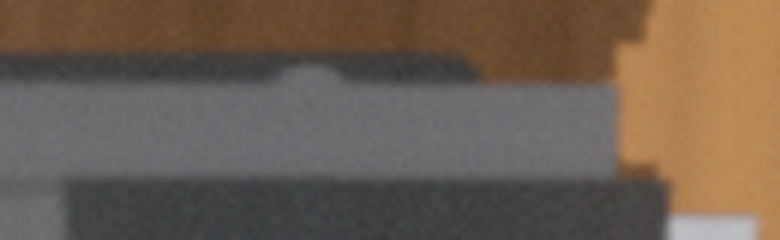

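Call:
apply_moves --plan '[{"tx": 0, "ty": -8, "tz": 0, "rx": 0, "ry": 0, "rz": 0, "jaw": -1}, {"tx": 0, "ty": -25, "tz": 0, "rx": 0, "ry": 0, "rz": 0, "jaw": -1}, {"tx": 0, "ty": -25, "tz": 25, "rx": 0, "ry": 0, "rz": 0, "jaw": -1}, {"tx": -20, "ty": -25, "tz": 50, "rx": 0, "ry": 0, "rz": 0, "jaw": -1}, {"tx": -60, "ty": 0, "tz": 50, "rx": 0, "ry": 0, "rz": 0, "jaw": -1}, {"tx": -64, "ty": 40, "tz": 50, "rx": 0, "ry": 0, "rz": 0, "jaw": -1}, {"tx": -64, "ty": 47, "tz": 50, "rx": 0, "ry": 0, "rz": 0, "jaw": -1}, {"tx": -64, "ty": 47, "tz": 50, "rx": 0, "ry": 0, "rz": 0, "jaw": -1}, {"tx": -64, "ty": 47, "tz": 50, "rx": 0, "ry": 0, "rz": 0, "jaw": -1}]'

```text
time_s: 14.2
position: [0.5113, 0.0446, 0.1612]
tool_rot: [[-0.004, 1.0, 0.003], [1.0, 0.004, -0.007], [-0.007, 0.003, -1.0]]
ft_force: [0.3, 0.3, -3.1]
grip_width: 0.0168
```

Run:
```python
from h import *
np.set_printoptions(precision=4,suppress=True)
w=shot("wrist");save("w12.pkl",w);cv2.imwrite("pics/w12.png",w["image"][:,:,::-1]);o=env.observe();print(o["ft_force"],o["position"])
s=shot("scene");save("s12.pkl",s);crop(s,(210,110,380,260),"s12.png",4)
```

```text
[ 0.4601  0.2436 -3.9272] [0.5113 0.0444 0.1611]
```

View pics/w12.png

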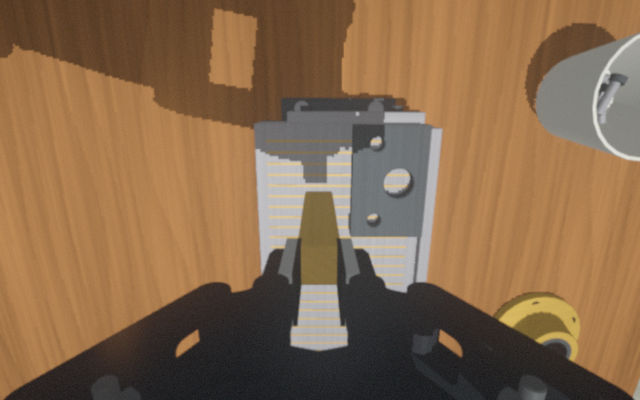

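View pics/s12.png

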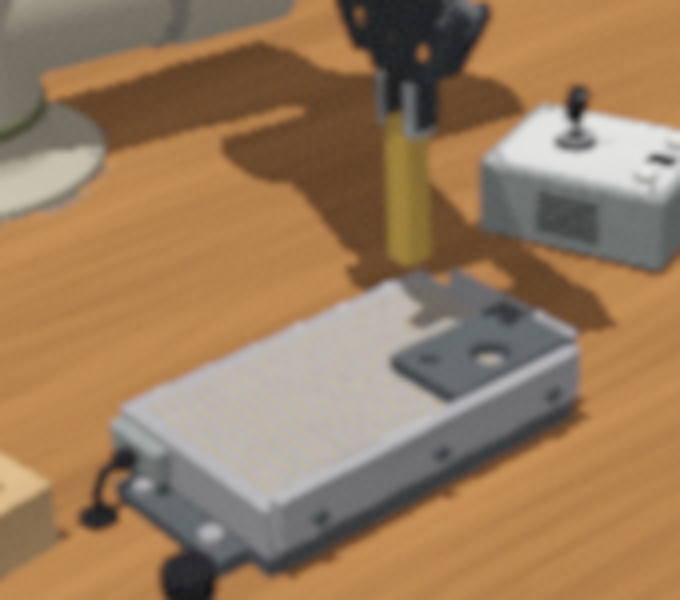

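Run:
```python
from h import *
w=load("w12.pkl")
crop(w,(335,100,445,245),"w12b.png",5.5)
```

```text
(no output)
```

View pics/w12b.png

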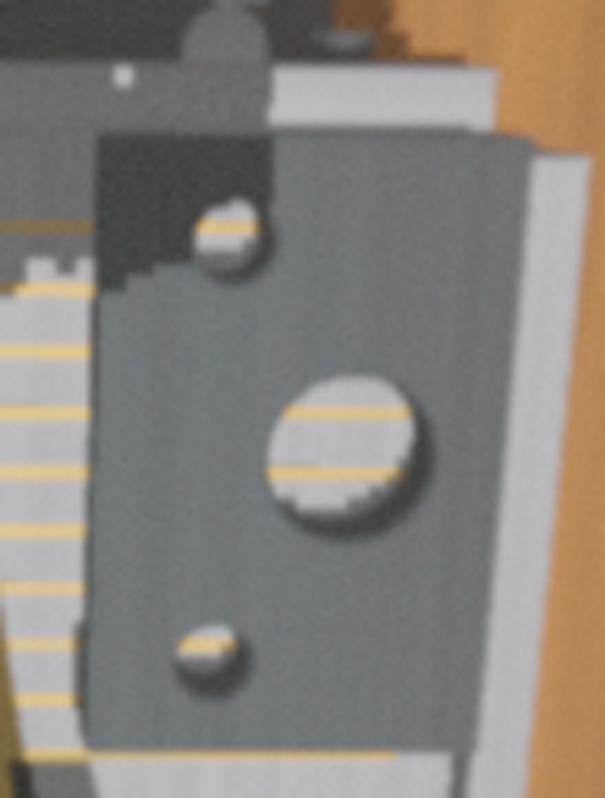

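Call:
apply_moves --plan '[{"tx": 0, "ty": 2, "tz": -25, "rx": 0, "ry": 0, "rz": 0, "jaw": -1}, {"tx": 0, "ty": 2, "tz": -44, "rx": 0, "ry": 0, "rz": 0, "jaw": -1}, {"tx": 4, "ty": 2, "tz": -50, "rx": 0, "ry": 0, "rz": 0, "jaw": -1}, {"tx": 10, "ty": 2, "tz": -50, "rx": 0, "ry": 0, "rz": 0, "jaw": -1}, {"tx": 15, "ty": 2, "tz": -50, "rx": 0, "ry": 0, "rz": 0, "jaw": -1}, {"tx": 18, "ty": 2, "tz": -50, "rx": 0, "ry": 0, "rz": 0, "jaw": -1}, {"tx": 20, "ty": 2, "tz": -50, "rx": 0, "ry": 0, "rz": 0, "jaw": -1}, {"tx": 21, "ty": 2, "tz": -50, "rx": 0, "ry": 0, "rz": 0, "jaw": -1}, {"tx": 21, "ty": 2, "tz": -50, "rx": 0, "ry": 0, "rz": 0, "jaw": -1}]'

```text
time_s: 15.2
position: [0.5317, 0.0464, 0.1112]
tool_rot: [[-0.003, 1.0, 0.002], [1.0, 0.003, -0.007], [-0.007, 0.001, -1.0]]
ft_force: [-4.2, -0.7, -0.2]
grip_width: 0.016
```

Call:
apply_moves --plan '[{"tx": 1, "ty": 0, "tz": 0, "rx": 0, "ry": 0, "rz": 0, "jaw": -1}, {"tx": 2, "ty": 0, "tz": 0, "rx": 0, "ry": 0, "rz": 0, "jaw": -1}, {"tx": 3, "ty": 0, "tz": 0, "rx": 0, "ry": 0, "rz": 0, "jaw": -1}, {"tx": 3, "ty": 0, "tz": 0, "rx": 0, "ry": 0, "rz": 0, "jaw": -1}]'

```text
time_s: 15.6
position: [0.5331, 0.0465, 0.1112]
tool_rot: [[-0.004, 1.0, -0.002], [1.0, 0.004, -0.007], [-0.007, -0.002, -1.0]]
ft_force: [-8.4, -1.0, 3.6]
grip_width: 0.0161
```

Call:
apply_moves --plan '[{"tx": -6, "ty": 0, "tz": 0, "rx": 0, "ry": 0, "rz": 0, "jaw": -1}, {"tx": -18, "ty": 0, "tz": 0, "rx": 0, "ry": 0, "rz": 0, "jaw": -1}, {"tx": -18, "ty": 0, "tz": 28, "rx": 0, "ry": 0, "rz": 0, "jaw": -1}, {"tx": -18, "ty": 0, "tz": 55, "rx": 0, "ry": 0, "rz": 0, "jaw": -1}, {"tx": 20, "ty": -16, "tz": 55, "rx": 0, "ry": 0, "rz": 0, "jaw": -1}, {"tx": 55, "ty": -16, "tz": 55, "rx": 0, "ry": 0, "rz": 0, "jaw": -1}, {"tx": 65, "ty": -16, "tz": 55, "rx": 0, "ry": 0, "rz": 0, "jaw": -1}, {"tx": 65, "ty": -16, "tz": 55, "rx": 0, "ry": 0, "rz": 0, "jaw": -1}, {"tx": 65, "ty": -16, "tz": 55, "rx": 0, "ry": 0, "rz": 0, "jaw": -1}]'

```text
time_s: 16.5
position: [0.5978, 0.0306, 0.166]
tool_rot: [[-0.004, 1.0, -0.002], [1.0, 0.004, -0.007], [-0.007, -0.002, -1.0]]
ft_force: [-0.4, 0.0, -2.8]
grip_width: 0.0163
```

Run:
```python
from h import *
np.set_printoptions(precision=4,suppress=True)
w=shot("wrist");save("w13.pkl",w);crop(w,(190,60,360,210),"w13.png",4.5);o=env.observe();print(o["ft_force"],o["position"])
crop(w,(200,90,340,130),"w13b.png",5.7)
```

```text
[-0.2752  0.3883 -3.5789] [0.5976 0.0306 0.1662]
```

View pics/w13.png

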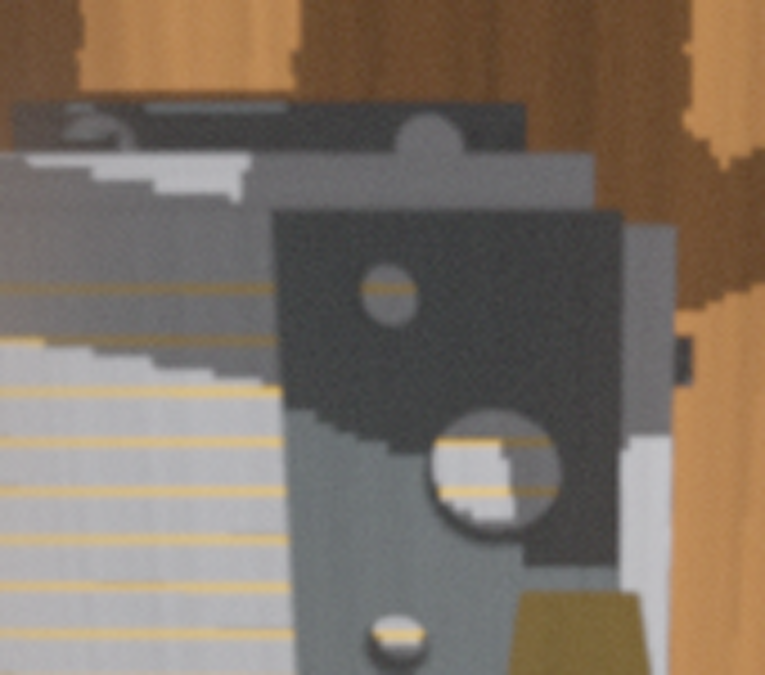

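Run:
```python
from h import *
np.set_printoptions(precision=4,suppress=True)
w=load("w13.pkl");print(w["world_from_camera"][:3,3])
crop(w,(225,90,345,120),"w13c.png",6.6)
g=cv2.cvtColor(w["image"],cv2.COLOR_RGB2GRAY).astype(float)
for x0,x1 in [(195,215),(225,245),(255,285),(290,315)]:
    print(x0,g[90:114,x0:x1].mean(1).round(0).astype(int).tolist())
for y0,y1 in [(112,125),(130,150),(165,185)]:
    print(y0,g[y0:y1,318:346].mean(0).round(0).astype(int).tolist())
```

```text
[0.5977 0.1008 0.3407]
195 [87, 79, 78, 100, 139, 163, 158, 135, 124, 120, 113, 110, 110, 109, 109, 108, 107, 108, 109, 110, 110, 110, 110, 111]
225 [65, 65, 71, 103, 147, 174, 178, 177, 175, 175, 177, 175, 161, 130, 112, 106, 103, 105, 106, 107, 107, 108, 107, 107]
255 [74, 74, 76, 83, 96, 103, 105, 105, 106, 106, 107, 107, 106, 105, 103, 98, 85, 70, 65, 65, 64, 65, 64, 65]
290 [72, 73, 74, 82, 96, 104, 106, 106, 105, 106, 107, 106, 106, 105, 103, 99, 84, 68, 64, 63, 63, 63, 64, 64]
112 [62, 63, 64, 64, 65, 65, 66, 65, 64, 69, 85, 103, 108, 107, 107, 107, 107, 108, 109, 109, 110, 105, 94, 88, 88, 88, 87, 86]
130 [64, 64, 65, 66, 67, 66, 66, 67, 66, 72, 92, 106, 108, 109, 107, 107, 108, 109, 109, 110, 109, 107, 104, 103, 104, 114, 132, 142]
165 [68, 68, 69, 68, 69, 68, 68, 68, 71, 113, 169, 188, 190, 190, 189, 189, 191, 192, 193, 191, 183, 161, 151, 150, 148, 146, 146, 145]
```

View pics/w13c.png

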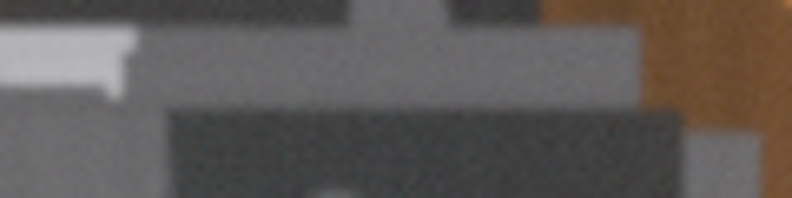

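Gap checks: stop back edge to plate edge spans 12.5 px, about 10 mm, so the plate is against the stop. The rail edge is parallel and flush. Next I'll set the bar down upright on the bench in front of the chuck.

Call:
apply_moves --plan '[{"tx": -40, "ty": -14, "tz": 0, "rx": 0.003, "ry": 0, "rz": 0, "jaw": -1}, {"tx": -80, "ty": -28, "tz": 0, "rx": 0.007, "ry": 0.002, "rz": 0, "jaw": -1}, {"tx": -120, "ty": -42, "tz": 0, "rx": 0.007, "ry": 0.002, "rz": 0, "jaw": -1}, {"tx": -160, "ty": -56, "tz": 0, "rx": 0.007, "ry": 0.002, "rz": 0, "jaw": -1}, {"tx": -200, "ty": -70, "tz": 0, "rx": 0.007, "ry": 0.002, "rz": 0, "jaw": -1}, {"tx": -228, "ty": -81, "tz": -20, "rx": 0.007, "ry": 0.002, "rz": 0, "jaw": -1}, {"tx": -228, "ty": -81, "tz": -60, "rx": 0.007, "ry": 0.002, "rz": 0, "jaw": -1}, {"tx": -228, "ty": -81, "tz": -90, "rx": 0.007, "ry": 0.002, "rz": 0, "jaw": -1}, {"tx": -228, "ty": -81, "tz": -101, "rx": 0.007, "ry": 0.002, "rz": 0, "jaw": -1}, {"tx": -228, "ty": -81, "tz": -104, "rx": 0.007, "ry": 0.002, "rz": 0, "jaw": -1}, {"tx": -228, "ty": -81, "tz": -104, "rx": 0.007, "ry": 0.002, "rz": 0, "jaw": -1}]'

```text
time_s: 17.65
position: [0.3695, -0.0503, 0.0626]
tool_rot: [[-0.004, 1.0, -0.003], [1.0, 0.004, -0.0], [-0.0, -0.003, -1.0]]
ft_force: [-0.2, 0.3, -3.3]
grip_width: 0.0161
```

Call:
apply_moves --plan '[{"tx": 0, "ty": 0, "tz": -2, "rx": 0, "ry": 0, "rz": 0, "jaw": -1}, {"tx": 0, "ty": 0, "tz": -4, "rx": 0, "ry": 0, "rz": 0, "jaw": -1}, {"tx": 0, "ty": 0, "tz": -4, "rx": 0, "ry": 0, "rz": 0, "jaw": -1}]'

```text
time_s: 17.95
position: [0.3696, -0.0503, 0.0589]
tool_rot: [[-0.004, 1.0, -0.003], [1.0, 0.004, -0.001], [-0.001, -0.003, -1.0]]
ft_force: [-0.9, 0.2, -2.8]
grip_width: 0.0162
```

Call:
apply_moves --plan '[{"tx": 0, "ty": 0, "tz": -1, "rx": 0, "ry": 0, "rz": 0, "jaw": -1}, {"tx": 0, "ty": 0, "tz": -2, "rx": 0, "ry": 0, "rz": 0, "jaw": -1}, {"tx": 0, "ty": 0, "tz": -2, "rx": 0, "ry": 0, "rz": 0, "jaw": -1}]'

```text
time_s: 18.25
position: [0.3697, -0.0503, 0.0569]
tool_rot: [[-0.004, 1.0, -0.002], [1.0, 0.004, -0.001], [-0.001, -0.002, -1.0]]
ft_force: [0.1, 0.1, -3.1]
grip_width: 0.0162
```

Call:
apply_moves --plan '[{"tx": 0, "ty": 0, "tz": -1, "rx": 0, "ry": 0, "rz": 0, "jaw": -1}, {"tx": 0, "ty": 0, "tz": -2, "rx": 0, "ry": 0, "rz": 0, "jaw": -1}, {"tx": 0, "ty": 0, "tz": -2, "rx": 0, "ry": 0, "rz": 0, "jaw": -1}]'

```text
time_s: 18.55
position: [0.3707, -0.0509, 0.0566]
tool_rot: [[-0.004, 1.0, 0.001], [1.0, 0.004, -0.003], [-0.003, 0.001, -1.0]]
ft_force: [-5.5, 1.4, 28.5]
grip_width: 0.0163
```

Call:
apply_moves --plan '[{"tx": 0, "ty": 0, "tz": 0.3, "rx": 0, "ry": 0, "rz": 0, "jaw": -1}, {"tx": 0, "ty": 0, "tz": 0.3, "rx": 0, "ry": 0, "rz": 0, "jaw": -1}]'

```text
time_s: 18.75
position: [0.3709, -0.051, 0.0572]
tool_rot: [[-0.004, 1.0, 0.001], [1.0, 0.004, -0.003], [-0.003, 0.001, -1.0]]
ft_force: [0.8, 0.3, -3.4]
grip_width: 0.0165
```

Call:
apply_moves --plan '[{"tx": 0, "ty": 0, "tz": 0, "rx": 0, "ry": 0, "rz": 0, "jaw": -0.4}, {"tx": 0, "ty": 0, "tz": 0, "rx": 0, "ry": 0, "rz": 0, "jaw": -0.2}, {"tx": 0, "ty": 0, "tz": 0, "rx": 0, "ry": 0, "rz": 0, "jaw": 0}, {"tx": 0, "ty": 0, "tz": 0, "rx": 0, "ry": 0, "rz": 0, "jaw": 0.2}, {"tx": 0, "ty": 0, "tz": 5, "rx": 0, "ry": 0, "rz": 0, "jaw": 0.2}, {"tx": 0, "ty": 0, "tz": 30, "rx": 0, "ry": 0, "rz": 0, "jaw": 0.2}, {"tx": 0, "ty": 0, "tz": 75, "rx": 0, "ry": 0, "rz": 0, "jaw": 0.2}, {"tx": 0, "ty": 0, "tz": 120, "rx": 0, "ry": 0, "rz": 0, "jaw": 0.2}, {"tx": 0, "ty": 0, "tz": 150, "rx": 0, "ry": 0, "rz": 0, "jaw": 0.2}, {"tx": 0, "ty": 0, "tz": 150, "rx": 0, "ry": 0, "rz": 0, "jaw": 0.2}]'

```text
time_s: 19.75
position: [0.3724, -0.0517, 0.2109]
tool_rot: [[-0.005, 1.0, 0.009], [1.0, 0.005, -0.007], [-0.007, 0.009, -1.0]]
ft_force: [0.3, -0.6, -0.4]
grip_width: 0.051
```

Run:
```python
from h import *
np.set_printoptions(precision=4,suppress=True)
w=shot("wrist");save("w14.pkl",w);cv2.imwrite("pics/w14.png",w["image"][:,:,::-1]);o=env.observe();print(o["ft_force"],o["position"])
s=shot("scene");save("s14.pkl",s);crop(s,(140,110,400,280),"s14.png",3)
```

```text
[ 0.4047  0.0097 -0.1915] [ 0.3715 -0.0512  0.2087]
```

View pics/w14.png

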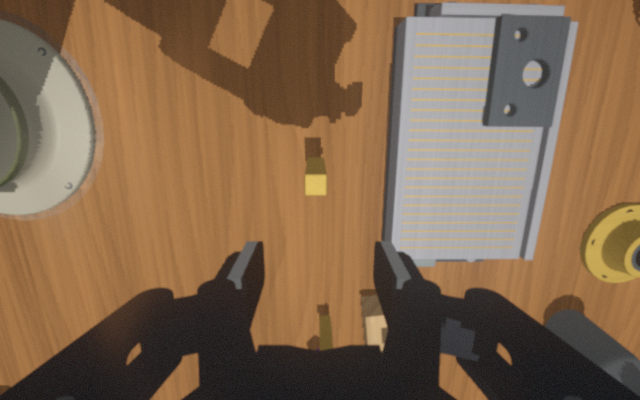

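View pics/s14.png

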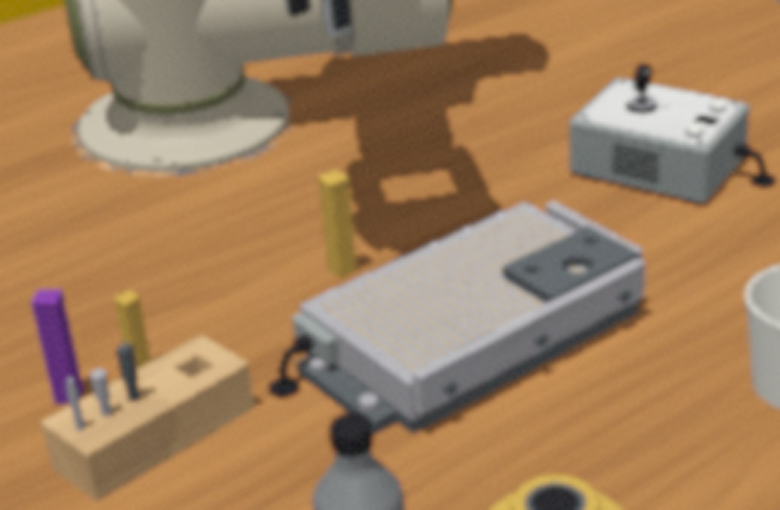

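Bar stands upright on the bench with the plate in the corner. Next, hover over the key.

Call:
apply_moves --plan '[{"tx": 2, "ty": 30, "tz": 5, "rx": 0, "ry": 0, "rz": 0.03, "jaw": 0.2}, {"tx": 6, "ty": 65, "tz": 8, "rx": 0.005, "ry": 0.005, "rz": 0.08, "jaw": 0.2}, {"tx": 10, "ty": 102, "tz": 10, "rx": 0.005, "ry": 0.005, "rz": 0.12, "jaw": 0.2}, {"tx": 15, "ty": 140, "tz": 10, "rx": 0.005, "ry": 0.005, "rz": 0.16, "jaw": 0.2}, {"tx": 20, "ty": 178, "tz": 10, "rx": 0.005, "ry": 0.005, "rz": 0.2, "jaw": 0.2}, {"tx": 25, "ty": 216, "tz": 10, "rx": 0.005, "ry": 0.005, "rz": 0.24, "jaw": 0.2}, {"tx": 30, "ty": 254, "tz": 10, "rx": 0.005, "ry": 0.005, "rz": 0.28, "jaw": 0.2}, {"tx": 35, "ty": 285, "tz": 10, "rx": 0.005, "ry": 0.005, "rz": 0.32, "jaw": 0.2}, {"tx": 40, "ty": 300, "tz": 10, "rx": 0.005, "ry": 0.005, "rz": 0.345, "jaw": 0.2}, {"tx": 40, "ty": 300, "tz": 10, "rx": 0.005, "ry": 0.005, "rz": 0.345, "jaw": 0.2}, {"tx": 40, "ty": 300, "tz": 10, "rx": 0.005, "ry": 0.005, "rz": 0.345, "jaw": 0.2}]'

```text
time_s: 20.95
position: [0.4105, 0.2483, 0.2165]
tool_rot: [[-0.342, 0.94, -0.004], [0.94, 0.342, 0.001], [0.002, -0.004, -1.0]]
ft_force: [-0.8, -0.0, -0.5]
grip_width: 0.0511
```

Run:
```python
from h import *
np.set_printoptions(precision=4,suppress=True)
w=shot("wrist");save("w15.pkl",w);cv2.imwrite("pics/w15.png",w["image"][:,:,::-1]);o=env.observe();print(o["ft_force"],o["position"],o["tool_rot"].tolist(),o["time_s"])
```

```text
[-0.3293  0.0105 -0.8929] [0.4106 0.248  0.2168] [[-0.34094767710010937, 0.9400745670233465, -0.003806562216400698], [0.9400798826190816, 0.3409531475976054, 0.0008748932389547264], [0.0021203242520099596, -0.0032801797440439994, -0.9999923722938654]] 21.0
```

View pics/w15.png

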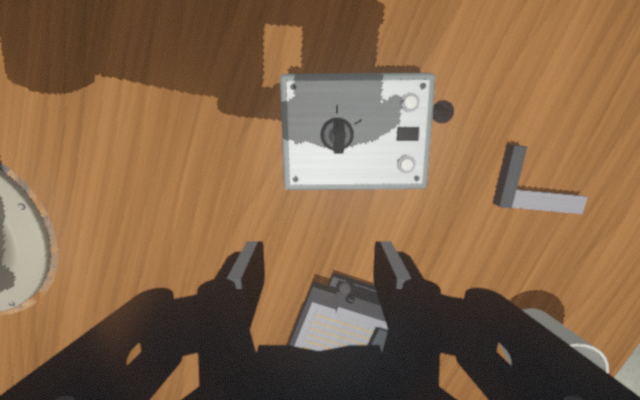

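Run:
```python
from h import *
w=load("w15.pkl");s=load("s0.pkl")
crop(w,(310,95,370,165),"w15b.png",8)
crop(s,(325,120,395,175),"s0k.png",10)
```

```text
(no output)
```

View pics/w15b.png

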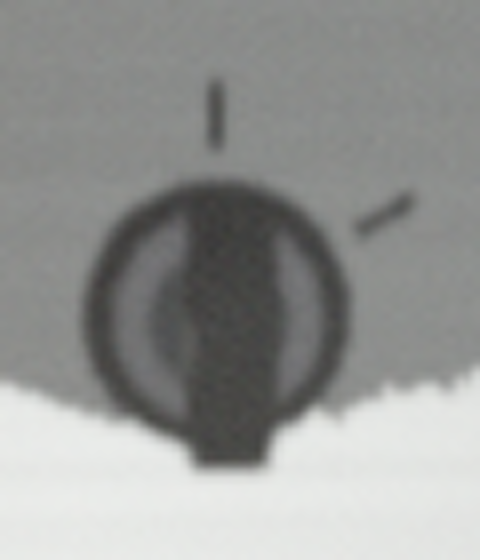

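View pics/s0k.png

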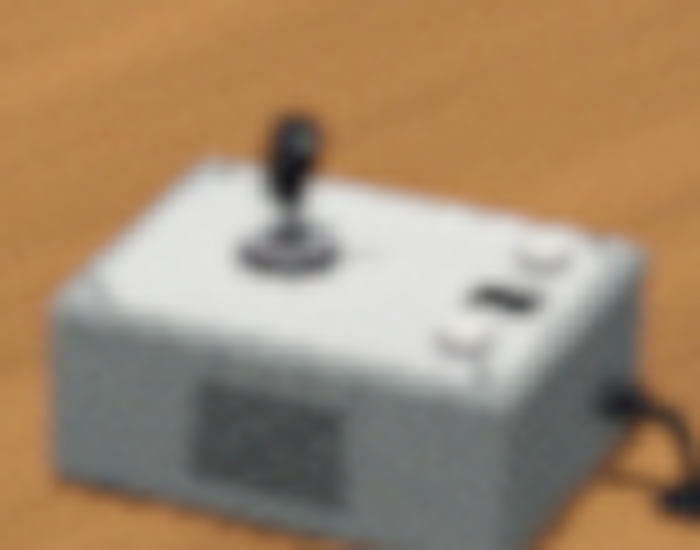

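Run:
```python
from h import *
np.set_printoptions(precision=4,suppress=True)
w=load("w15.pkl");s=load("s0.pkl");t=load("t0.pkl")
B=lambda x,y:(310+(x+.5)/8-.5,95+(y+.5)/8-.5)
C4=lambda x,y:(140+(x+.5)/6-.5,210+(y+.5)/6-.5)
print(w["world_from_camera"][:3,3])
print("collar",onz(w,B(217,310),.070), "from top", onz(t,C4(267,357),.070))
a=np.radians(20.05);bx=np.array([np.cos(a),np.sin(a),0]);by=np.array([-np.sin(a),np.cos(a),0])
def sil(d,c):
    th=np.linspace(0,2*np.pi,60)
    pts=np.array([c+by*15e-3*np.cos(q)+np.array([0,0,15e-3*np.sin(q)])+bx*sx for q in th for sx in(-.0045,.0045)])
    return proj(d,pts)
for c in [onz(w,B(217,310),.070)]:
    c=c.copy();c[2]=.097
    for d,f in[(w,B),(t,C4)]:
        p=sil(d,c);lo=p.min(0);hi=p.max(0)
        k,x0,y0=(8,310,95) if f is B else (6,140,210)
        print("pred bbox crop",(lo-[x0,y0]+.5)*k,(hi-[x0,y0]+.5)*k)
    p=sil(s,c);print("scene",(p.min(0)-[325,120]+.5)*10,(p.max(0)-[325,120]+.5)*10)
def lineang(p,q,z):
    u=onz(w,q,z)-onz(w,p,z);return np.degrees(np.arctan2(u[1],u[0]))
print("box edge ang",lineang((287,188),(427,187),.065),lineang((282,75),(434,75),.065))
```

```text
[0.3878 0.313  0.3919]
collar [0.4111 0.2967 0.07  ] from top [0.4119 0.2936 0.07  ]
pred bbox crop [183.9037 189.8121] [280.2447 464.4989]
pred bbox crop [196.356  335.6824] [279.7279 382.3159]
scene [260.8631 108.3807] [330.6138 213.1576]
box edge ang 20.440638054865385 20.072767986295077
```

Call:
apply_moves --plan '[{"tx": 0, "ty": 30, "tz": 0, "rx": 0, "ry": 0, "rz": 0, "jaw": 0.2}, {"tx": 0.5, "ty": 48, "tz": -25, "rx": 0, "ry": 0.003, "rz": 0, "jaw": 0.2}, {"tx": 0.5, "ty": 48, "tz": -65, "rx": 0, "ry": 0.003, "rz": 0, "jaw": 0.2}, {"tx": 0.5, "ty": 48, "tz": -70, "rx": 0, "ry": 0.003, "rz": 0, "jaw": 0.2}, {"tx": 0.5, "ty": 48, "tz": -70, "rx": 0, "ry": 0.003, "rz": 0, "jaw": 0.2}]'

```text
time_s: 21.5
position: [0.411, 0.2949, 0.1469]
tool_rot: [[-0.339, 0.941, -0.008], [0.941, 0.339, 0.0], [0.003, -0.008, -1.0]]
ft_force: [-0.1, -0.3, 1.1]
grip_width: 0.0512
```

Run:
```python
from h import *
np.set_printoptions(precision=4,suppress=True)
w=shot("wrist");save("w16.pkl",w);crop(w,(220,120,440,300),"w16.png",3.6);o=env.observe();print(o["ft_force"],o["position"],o["time_s"])
```

```text
[0.5468 0.658  0.9621] [0.4117 0.2953 0.1481] 21.55
```

View pics/w16.png

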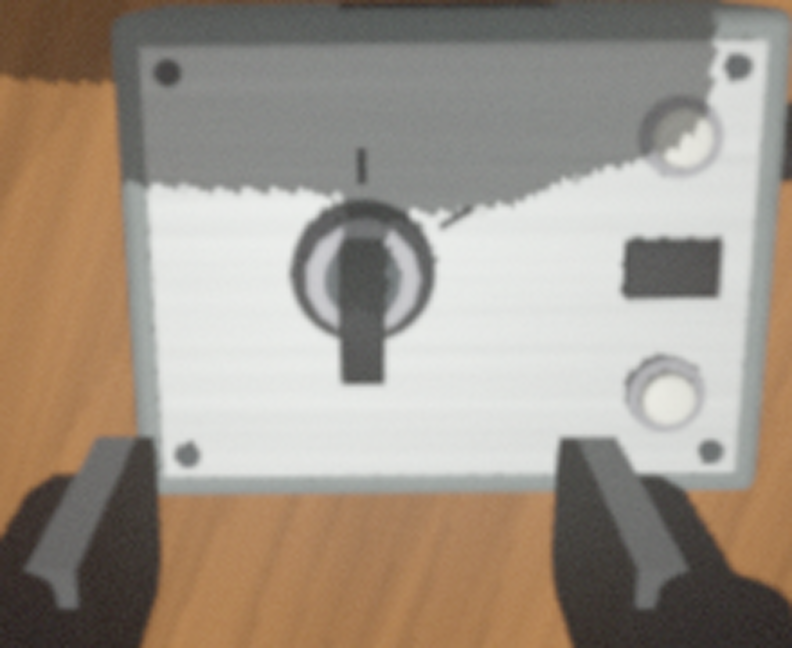

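Run:
```python
from h import *
np.set_printoptions(precision=4,suppress=True)
w=load("w16.pkl");w5=load("w15.pkl")
B=lambda x,y:(220+(x+.5)/3.6-.5,120+(y+.5)/3.6-.5)
B5=lambda x,y:(310+(x+.5)/8-.5,95+(y+.5)/8-.5)
print(onz(w,B(363,270),.070),tri([(w,B(363,270)),(w5,B5(217,310))]))
print("bow top edge end",tri([(w,B(362,382)),(w5,B5(230,465))]))
```

```text
[0.4113 0.2974 0.07  ] [0.4115 0.2965 0.0665]
bow top edge end [0.4164 0.2827 0.0995]
```

Call:
apply_moves --plan '[{"tx": 0, "ty": 2, "tz": -20, "rx": 0, "ry": -0.004, "rz": 0, "jaw": 0.2}, {"tx": 0, "ty": 2, "tz": -45, "rx": 0, "ry": -0.007, "rz": 0, "jaw": 0.2}, {"tx": 0, "ty": 2, "tz": -60, "rx": 0, "ry": -0.007, "rz": 0, "jaw": 0.2}, {"tx": 0, "ty": 2, "tz": -66, "rx": 0, "ry": -0.007, "rz": 0, "jaw": 0}, {"tx": 0, "ty": 2, "tz": -66, "rx": 0, "ry": -0.007, "rz": 0, "jaw": -0.4}, {"tx": 0, "ty": 2, "tz": -66, "rx": 0, "ry": -0.007, "rz": 0, "jaw": -1}, {"tx": 0, "ty": 2, "tz": -66, "rx": 0, "ry": -0.007, "rz": 0, "jaw": -1}, {"tx": 0, "ty": 2, "tz": -66, "rx": 0, "ry": -0.007, "rz": 0, "jaw": -1}, {"tx": 0, "ty": 2, "tz": -66, "rx": 0, "ry": -0.007, "rz": 0, "jaw": -1}]' --grip_force 60

```text
time_s: 22.45
position: [0.4119, 0.2974, 0.0825]
tool_rot: [[-0.34, 0.941, 0.002], [0.941, 0.34, 0.001], [0.001, 0.002, -1.0]]
ft_force: [0.4, 0.6, -0.1]
grip_width: -0.0002
```

Run:
```python
from h import *
np.set_printoptions(precision=4,suppress=True)
w=shot("wrist");save("w17.pkl",w);cv2.imwrite("pics/w17.png",w["image"][:,:,::-1]);o=env.observe();print(o["ft_force"],o["position"],o["time_s"],o["grip_width"])
s=shot("scene");crop(s,(300,80,420,180),"s17.png",6)
```

```text
[ 0.9618 -0.1405  0.0376] [0.4119 0.2974 0.0824] 22.5 0.00039618728857237514
```

View pics/w17.png

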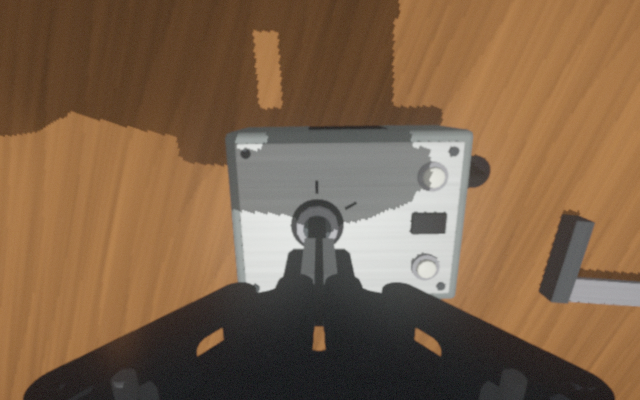

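View pics/s17.png

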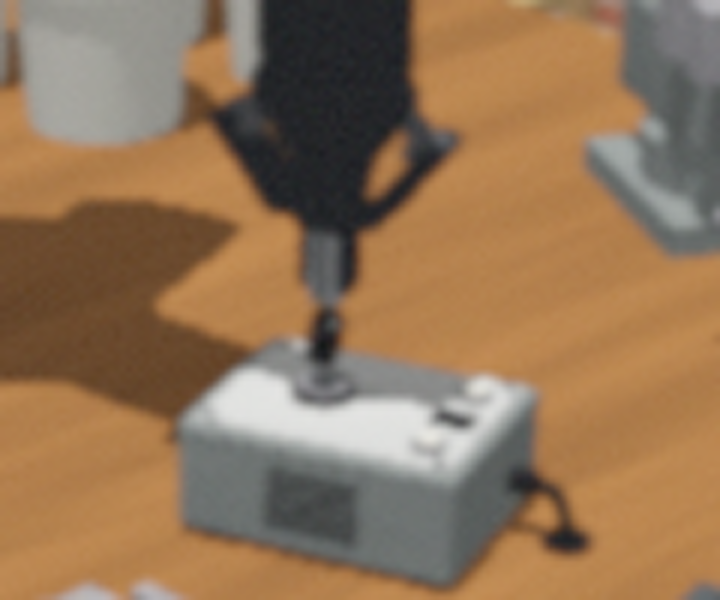

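Run:
```python
from h import *
np.set_printoptions(precision=2,suppress=True)
s=load("s0.pkl");w=load("w17.pkl")
for P in [[.4119,.2974,.0824],[.4113,.297,.112],[.4113,.297,.082],[.4113,.297,.070]]:
    print(P,(proj(s,P)-[300,80]+.5)*6, proj(w,P))
print(w["world_from_camera"][:3,3], env.observe()["q"])
crop(w,(270,180,370,300),"w17b.png",6)
```

```text
[0.4119, 0.2974, 0.0824] [[329.09 363.1 ]] [[318.38 232.44]]
[0.4113, 0.297, 0.112] [[328.86 308.84]] [[317.06 255.11]]
[0.4113, 0.297, 0.082] [[327.66 363.69]] [[317.16 232.47]]
[0.4113, 0.297, 0.07] [[327.19 385.31]] [[317.19 225.24]]
[0.39 0.36 0.26] [22.44 24.45 91.28  0.04 64.16  2.57]
```

View pics/w17b.png

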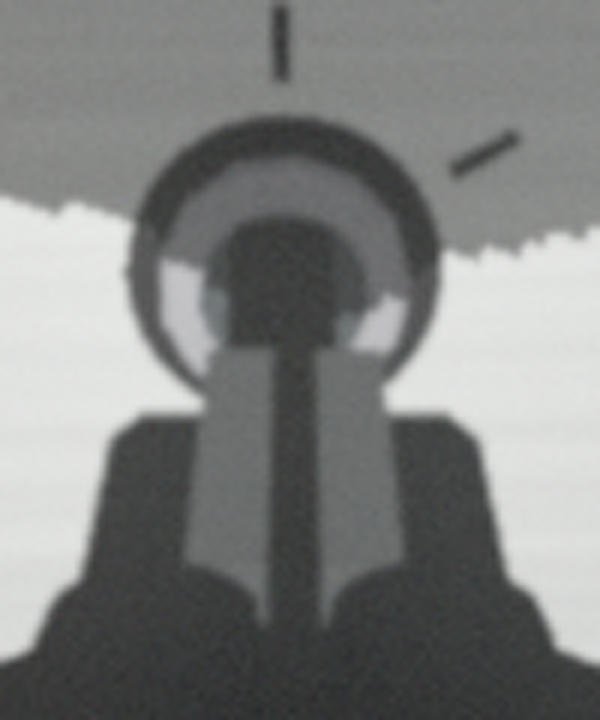

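Run:
```python
from h import *
np.set_printoptions(precision=2,suppress=True)
s=load("s0.pkl")
print((proj(s,[[.465,-.256,.160],[.465,-.256,.179],[.465,-.256,.105],[.475,-.256,.160]])-[120,120]+.5)*4)
print((proj(s,[[.5113,.0444,.1611],[.5113,.0444,.180],[.5113,.0444,.105]])-[210,110]+.5)*4)
d=load("w14.pkl"); print(proj(d,[.3715,-.0512,.2087]))
d=load("w2.pkl"); print(proj(d,[[.465,-.256,.160],[.465,-.256,.105]]))
```

```text
[[313.17 282.3 ]
 [308.21 253.23]
 [327.01 363.61]
 [322.26 289.04]]
[[409.39 179.12]
 [408.63 152.17]
 [411.57 256.65]]
[[317.31 230.33]]
[[317.42 230.1 ]
 [317.55 203.11]]
```

Run:
```python
from rig import env
print(env.grip_depth)
```

```text
-0.0187
```

Call:
apply_moves --plan '[{"tx": 0, "ty": 0, "tz": 0, "rx": 0, "ry": 0, "rz": 0, "jaw": -0.6}, {"tx": 0, "ty": 0, "tz": 5, "rx": 0, "ry": 0, "rz": 0, "jaw": -0.3}, {"tx": 0, "ty": 0, "tz": 5, "rx": 0, "ry": 0, "rz": 0, "jaw": -0.3}, {"tx": 0, "ty": 0, "tz": 5, "rx": 0, "ry": 0, "rz": 0, "jaw": -0.3}]'

```text
time_s: 22.95
position: [0.4119, 0.2974, 0.0875]
tool_rot: [[-0.34, 0.941, 0.002], [0.941, 0.34, 0.001], [0.001, 0.002, -1.0]]
ft_force: [-0.3, 0.5, 0.5]
grip_width: 0.0299
```

Run:
```python
from h import *
np.set_printoptions(precision=4,suppress=True)
w=shot("wrist");save("w18.pkl",w);crop(w,(220,160,420,310),"w18.png",4);o=env.observe();print(o["ft_force"],o["position"],o["time_s"],o["grip_width"])
s=shot("scene");save("s18.pkl",s);crop(s,(310,90,400,165),"s18.png",8)
```

```text
[0.5186 0.0444 0.318 ] [0.4118 0.2974 0.0873] 23.0 0.029720307050850592
```

View pics/w18.png

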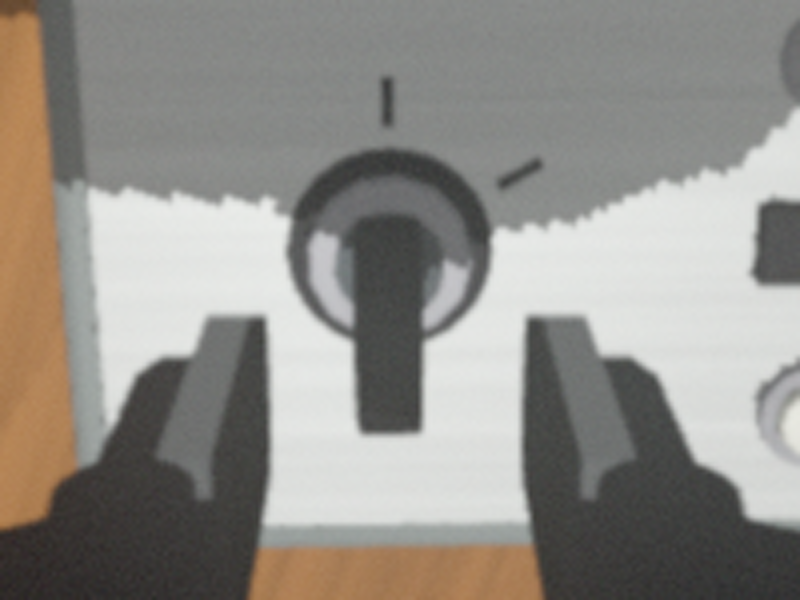

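View pics/s18.png

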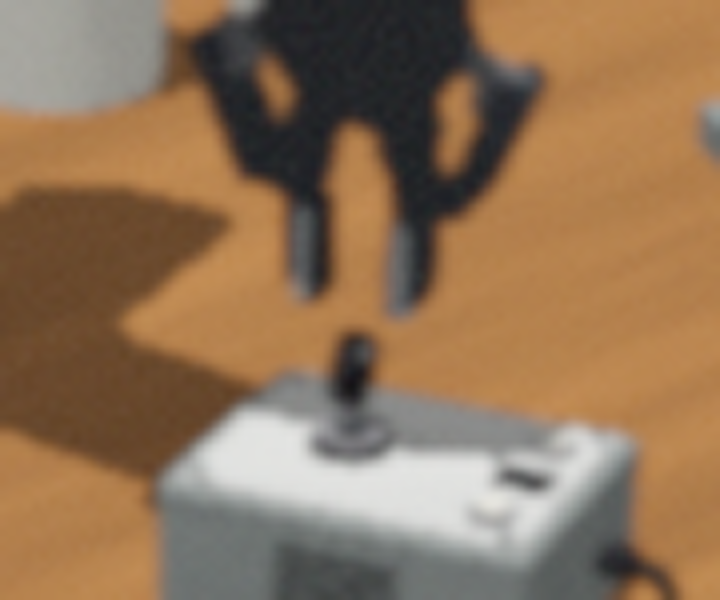

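The key grasp missed. The fingers closed above the bow because the visible fingertips end about 35 mm above the reported TCP. The key is untouched. I'll lower in steps and watch.

Call:
apply_moves --plan '[{"tx": -1, "ty": 0, "tz": -8, "rx": 0, "ry": 0, "rz": 0, "jaw": -0.3}, {"tx": -1, "ty": 0, "tz": -16, "rx": 0, "ry": 0, "rz": 0, "jaw": -0.3}, {"tx": -1, "ty": 0, "tz": -22, "rx": 0, "ry": 0, "rz": 0, "jaw": -0.3}, {"tx": -1, "ty": 0, "tz": -22, "rx": 0, "ry": 0, "rz": 0, "jaw": -0.3}]'

```text
time_s: 23.45
position: [0.4102, 0.2971, 0.0641]
tool_rot: [[-0.34, 0.941, -0.001], [0.941, 0.34, 0.0], [0.001, -0.0, -1.0]]
ft_force: [-0.9, -0.9, 1.2]
grip_width: 0.0303
```

Run:
```python
from h import *
np.set_printoptions(precision=4,suppress=True)
w=shot("wrist");save("w19.pkl",w);crop(w,(220,160,420,310),"w19.png",4);o=env.observe();print(o["ft_force"],o["position"],o["time_s"],o["grip_width"])
s=shot("scene");save("s19.pkl",s);crop(s,(310,90,400,165),"s19.png",8)
```

```text
[-0.071   0.4062  1.3704] [0.4105 0.2972 0.0647] 23.5 0.029820009991300567
```

View pics/w19.png

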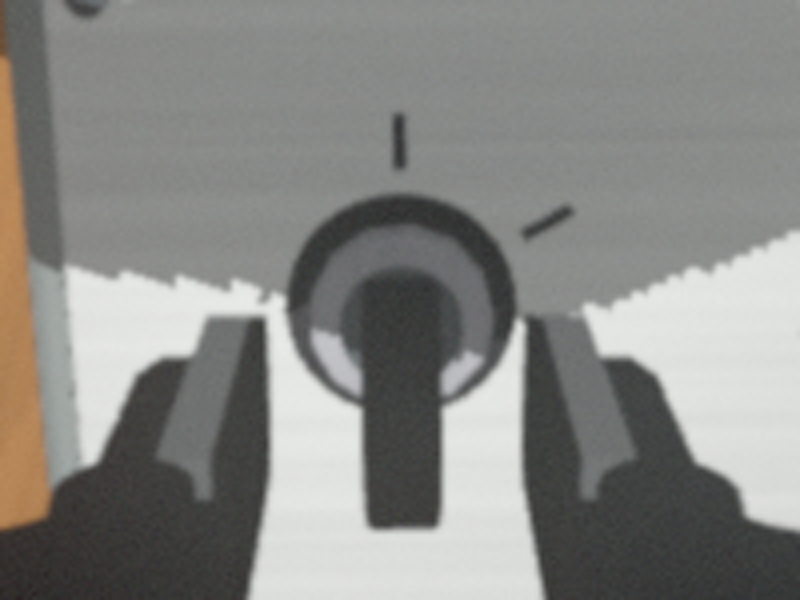

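View pics/s19.png

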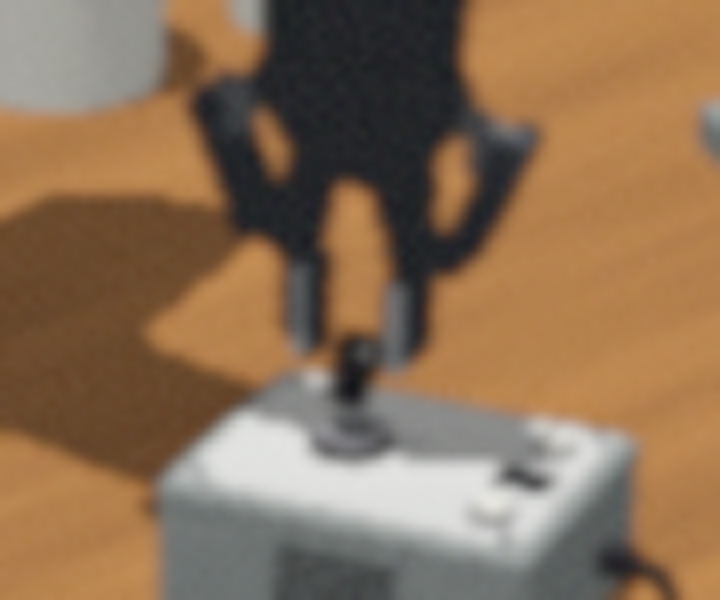

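Call:
apply_moves --plan '[{"tx": 0, "ty": 0, "tz": -5, "rx": 0, "ry": 0, "rz": 0, "jaw": -0.3}, {"tx": 0, "ty": 0, "tz": -10, "rx": 0, "ry": 0, "rz": 0, "jaw": -0.3}, {"tx": 0, "ty": 0, "tz": -14, "rx": 0, "ry": 0, "rz": 0, "jaw": -0.3}, {"tx": 0, "ty": 0, "tz": -14, "rx": 0, "ry": 0, "rz": 0, "jaw": -0.3}]'

```text
time_s: 23.95
position: [0.4105, 0.2972, 0.0504]
tool_rot: [[-0.34, 0.941, 0.0], [0.941, 0.34, 0.001], [0.001, 0.0, -1.0]]
ft_force: [-0.4, 0.5, -0.4]
grip_width: 0.0298
```

Call:
apply_moves --plan '[{"tx": 0, "ty": 0, "tz": 0, "rx": 0, "ry": 0, "rz": 0, "jaw": -0.7}, {"tx": 0, "ty": 0, "tz": 0, "rx": 0, "ry": 0, "rz": 0, "jaw": -1}, {"tx": 0, "ty": 0, "tz": 0, "rx": 0, "ry": 0, "rz": 0, "jaw": -1}, {"tx": 0, "ty": 0, "tz": 0, "rx": 0, "ry": 0, "rz": 0, "jaw": -1}]' --grip_force 60

```text
time_s: 24.35
position: [0.4108, 0.2973, 0.0506]
tool_rot: [[-0.34, 0.941, 0.001], [0.941, 0.34, 0.001], [0.001, 0.001, -1.0]]
ft_force: [1.8, 1.6, -1.1]
grip_width: 0.0077
```

Run:
```python
from h import *
np.set_printoptions(precision=4,suppress=True)
w=shot("wrist");save("w20.pkl",w);crop(w,(220,160,420,310),"w20.png",4);o=env.observe();print(o["ft_force"],o["position"],o["time_s"],o["grip_width"],o["wrist_torque"])
s=shot("scene");save("s20.pkl",s);crop(s,(310,90,400,165),"s20.png",8)
```

```text
[ 2.1544  0.5598 -1.1432] [0.4108 0.2973 0.0506] 24.4 0.007758731742571391 [ 0.1146 -0.38    0.0911]
```

View pics/w20.png

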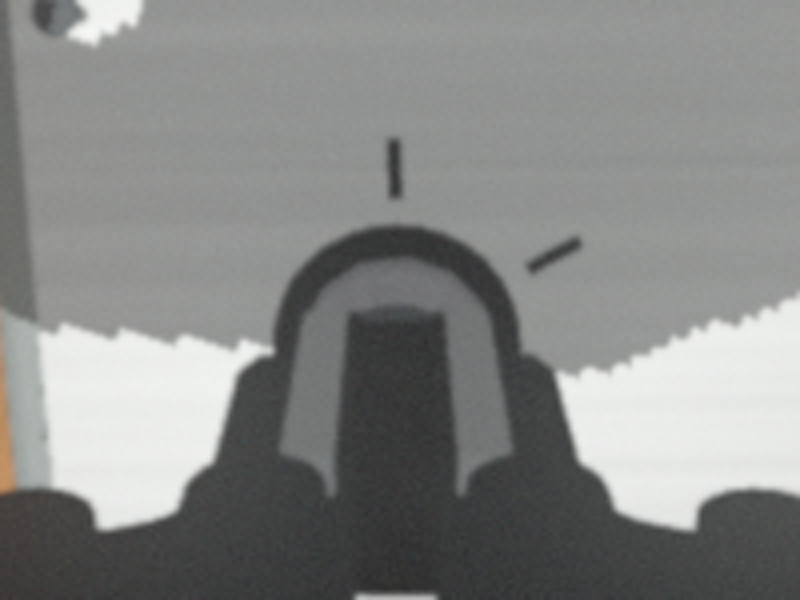

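View pics/s20.png

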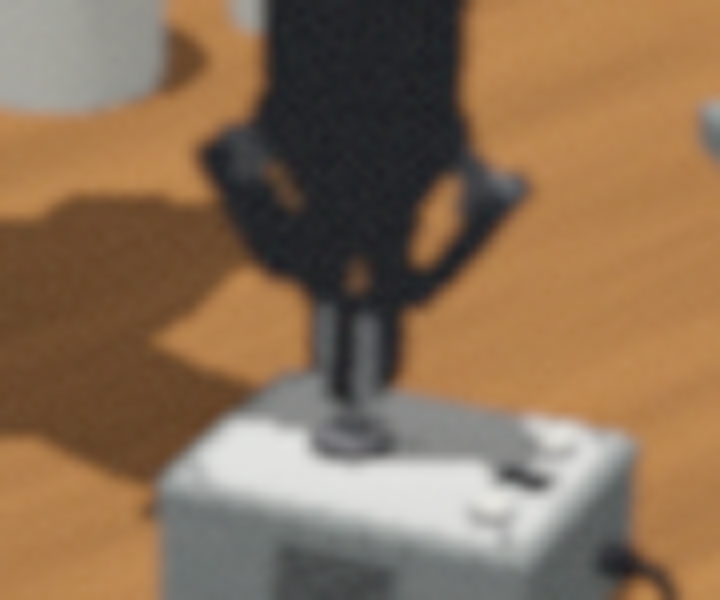

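Call:
apply_moves --plan '[{"tx": 0, "ty": 0, "tz": 0, "rx": 0, "ry": 0, "rz": -0.12, "jaw": -1}, {"tx": 0, "ty": 0, "tz": 0, "rx": 0, "ry": 0, "rz": -0.25, "jaw": -1}, {"tx": 0, "ty": 0, "tz": 0, "rx": 0, "ry": 0, "rz": -0.38, "jaw": -1}, {"tx": 0, "ty": 0, "tz": 0, "rx": 0, "ry": 0, "rz": -0.51, "jaw": -1}, {"tx": 0, "ty": 0, "tz": 0, "rx": 0, "ry": 0, "rz": -0.64, "jaw": -1}, {"tx": 0, "ty": 0, "tz": 0, "rx": 0, "ry": 0, "rz": -0.76, "jaw": -1}, {"tx": 0, "ty": 0, "tz": 0, "rx": 0, "ry": 0, "rz": -0.88, "jaw": -1}, {"tx": 0, "ty": 0, "tz": 0, "rx": 0, "ry": 0, "rz": -0.96, "jaw": -1}, {"tx": 0, "ty": 0, "tz": 0, "rx": 0, "ry": 0, "rz": -0.96, "jaw": -1}]' --grip_force 80

```text
time_s: 25.35
position: [0.4133, 0.2971, 0.0507]
tool_rot: [[0.577, 0.816, 0.006], [0.816, -0.577, -0.0], [0.003, 0.005, -1.0]]
ft_force: [11.5, -1.7, -7.7]
grip_width: 0.0078
```

Run:
```python
from h import *
np.set_printoptions(precision=4,suppress=True)
w=shot("wrist");save("w21.pkl",w);crop(w,(220,160,420,310),"w21.png",4);o=env.observe();print(o["ft_force"],o["position"],o["time_s"],o["grip_width"],o["wrist_torque"],np.degrees(np.arctan2(o["tool_rot"][1,1],o["tool_rot"][0,1])))
```

```text
[10.8534 -1.1912 -7.5488] [0.4133 0.2971 0.0507] 25.4 0.007399327833046417 [-0.2254 -1.7288  0.2498] -35.172614221872
```

View pics/w21.png

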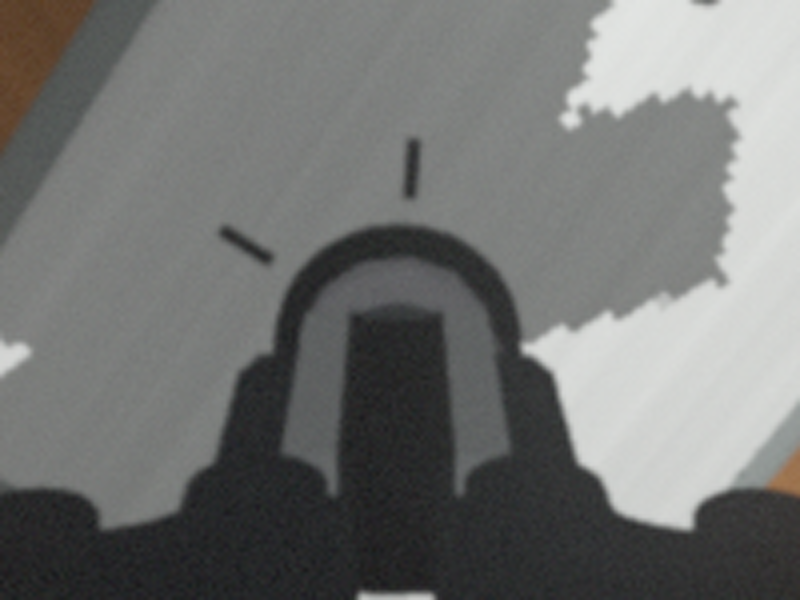

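Call:
apply_moves --plan '[{"tx": 1, "ty": 0, "tz": 0, "rx": 0, "ry": 0, "rz": -0.06, "jaw": -1}, {"tx": 1, "ty": 0, "tz": 0, "rx": 0, "ry": 0, "rz": -0.12, "jaw": -1}, {"tx": 1, "ty": 0, "tz": 0, "rx": 0, "ry": 0, "rz": -0.16, "jaw": -1}, {"tx": 1, "ty": 0, "tz": 0, "rx": 0, "ry": 0, "rz": -0.18, "jaw": -1}, {"tx": 1, "ty": 0, "tz": 0, "rx": 0, "ry": 0, "rz": -0.18, "jaw": -1}, {"tx": 1, "ty": 0, "tz": 0, "rx": 0, "ry": 0, "rz": -0.18, "jaw": -1}]'

```text
time_s: 26.0
position: [0.4139, 0.2968, 0.0507]
tool_rot: [[0.711, 0.703, 0.005], [0.703, -0.711, -0.002], [0.002, 0.005, -1.0]]
ft_force: [-1.7, -2.7, 2.1]
grip_width: 0.0073
```

Run:
```python
from h import *
np.set_printoptions(precision=4,suppress=True)
w=shot("wrist");save("w22.pkl",w);crop(w,(220,160,420,310),"w22.png",4);o=env.observe();print(o["ft_force"],o["position"],o["time_s"],o["grip_width"],o["wrist_torque"],np.degrees(np.arctan2(o["tool_rot"][1,1],o["tool_rot"][0,1])))
```

```text
[-1.5526 -3.0046  2.76  ] [0.4139 0.2968 0.0507] 26.05 0.007881206205075942 [-0.3541  0.5175  1.7953] -45.38287475402862
```

View pics/w22.png

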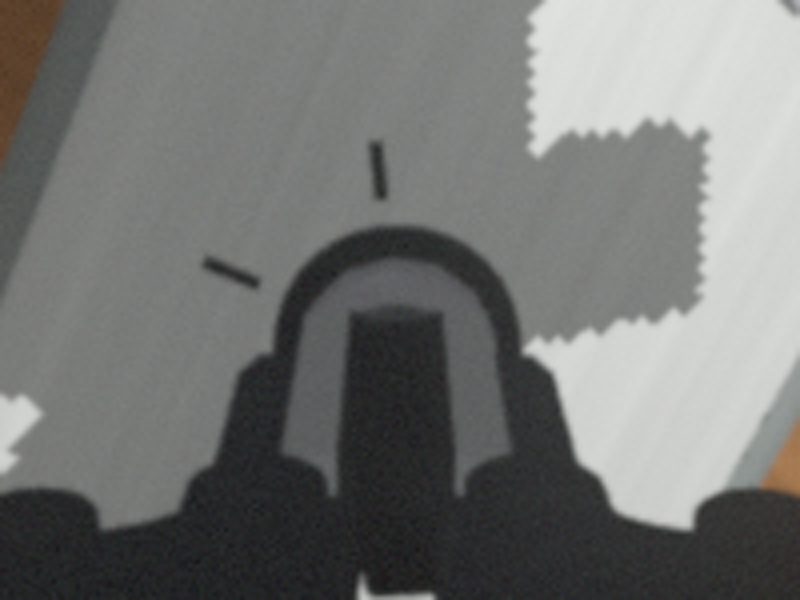

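The key is hard against its stop: moment jumped from 0.25 to 1.8 Nm at about 60°. Releasing it.

Call:
apply_moves --plan '[{"tx": 0, "ty": 0, "tz": 0, "rx": 0, "ry": 0, "rz": 0.08, "jaw": -1}, {"tx": 0, "ty": 0, "tz": 0, "rx": 0, "ry": 0, "rz": 0.08, "jaw": -0.5}, {"tx": 0, "ty": 0, "tz": 0, "rx": 0, "ry": 0, "rz": 0.08, "jaw": 0}, {"tx": 0, "ty": 0, "tz": 0, "rx": 0, "ry": 0, "rz": 0.08, "jaw": 0.2}, {"tx": 0, "ty": 0, "tz": 0, "rx": 0, "ry": 0, "rz": 0.08, "jaw": 0.2}, {"tx": 0, "ty": 0, "tz": 0, "rx": 0, "ry": 0, "rz": 0.08, "jaw": 0.2}, {"tx": 0, "ty": 0, "tz": 0, "rx": 0, "ry": 0, "rz": 0.08, "jaw": 0.2}, {"tx": 0, "ty": 0, "tz": 20, "rx": 0, "ry": 0, "rz": 0.08, "jaw": 0.2}, {"tx": 0, "ty": 0, "tz": 60, "rx": 0, "ry": 0, "rz": 0.08, "jaw": 0.2}, {"tx": 0, "ty": 0, "tz": 105, "rx": 0, "ry": 0, "rz": 0.08, "jaw": 0.2}, {"tx": 0, "ty": 0, "tz": 150, "rx": 0, "ry": 0, "rz": 0.08, "jaw": 0.2}, {"tx": 0, "ty": 0, "tz": 180, "rx": 0, "ry": 0, "rz": 0.08, "jaw": 0.2}]'

```text
time_s: 27.25
position: [0.4142, 0.297, 0.234]
tool_rot: [[0.654, 0.757, 0.009], [0.757, -0.654, -0.0], [0.006, 0.007, -1.0]]
ft_force: [0.5, 0.2, 0.0]
grip_width: 0.0512
```

Run:
```python
from h import *
np.set_printoptions(precision=4,suppress=True)
w=shot("wrist");save("w23.pkl",w);cv2.imwrite("pics/w23.png",w["image"][:,:,::-1]);o=env.observe();print(o["ft_force"],o["position"],o["time_s"],o["grip_width"])
s=shot("scene");cv2.imwrite("pics/s23.png",s["image"][:,:,::-1])
```

```text
[-0.1459  0.448   4.7084] [0.4156 0.2976 0.2379] 27.3 0.051228447099204065
```

View pics/w23.png

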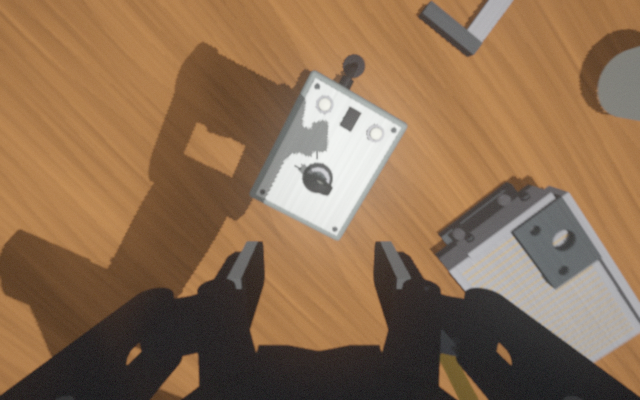

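View pics/s23.png

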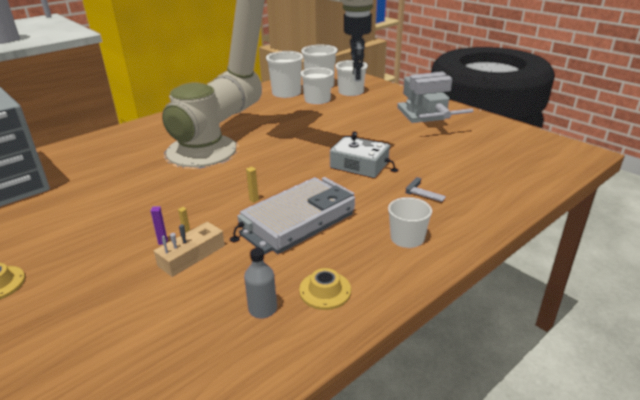

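Run:
```python
from h import *
w=load("w23.pkl");crop(w,(240,60,420,250),"w23b.png",3)
t=shot("top");crop(t,(150,180,400,310),"t23.png",3.2)
w2=w;crop(w,(430,170,640,370),"w23c.png",3)
```

```text
(no output)
```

View pics/w23b.png

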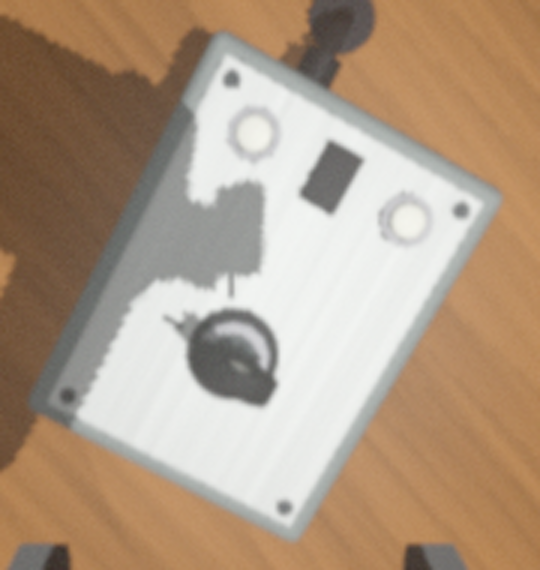

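View pics/t23.png

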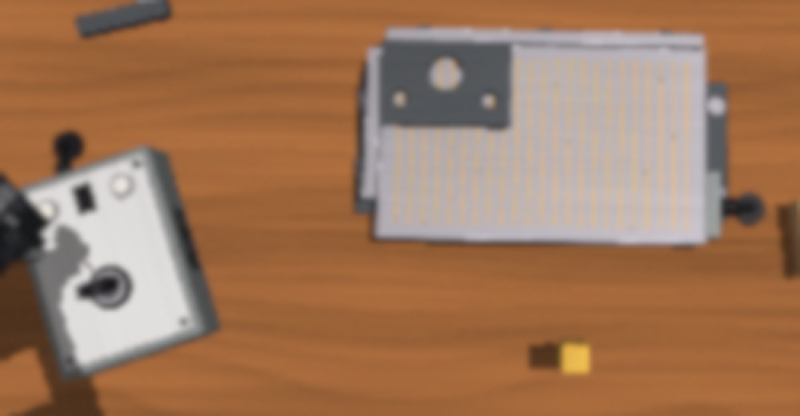

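View pics/w23c.png

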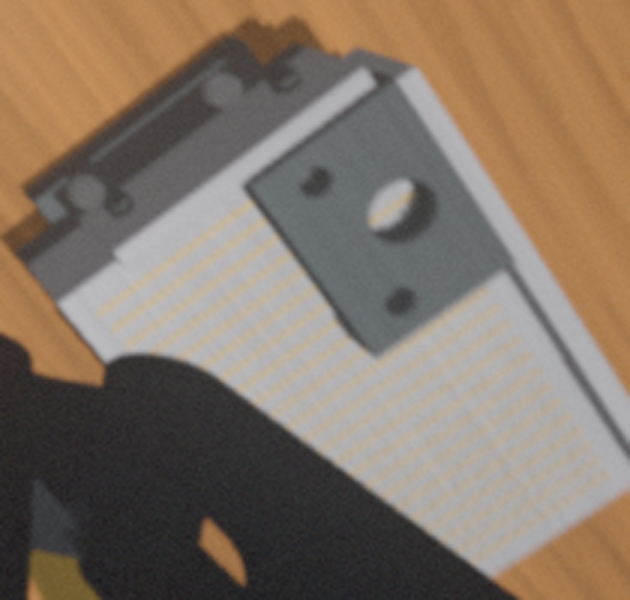

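Call:
apply_moves --plan '[{"tx": 0, "ty": 0, "tz": 0, "rx": 0, "ry": 0, "rz": 0, "jaw": 0.2}, {"tx": 0, "ty": 0, "tz": 0, "rx": 0, "ry": 0, "rz": 0, "jaw": 0.2}]'

```text
time_s: 27.6
position: [0.414, 0.2969, 0.231]
tool_rot: [[0.654, 0.757, 0.007], [0.757, -0.654, -0.001], [0.004, 0.006, -1.0]]
ft_force: [-0.5, 0.6, -0.5]
grip_width: 0.0512
```

```bash
python3 -c "
from rig import env
print(env.observe()['time_s'],env.close_job())"
```

```text
the job is handed in; nothing more can be done
27.6 None
```

I gripped the larger brass bar from the block and used it to push the plate against the back rail, then the end stop. I nudged it against the rail once more and stood the bar upright on the bench, about 75 mm clear of the chuck. Only then did I turn the key to its stop and release it. I handed the job in at 27.6 s.

**Last checks**
- **Plate:** before I put the bar down, the close wrist view put it flush with both stops to within about 0.3 mm. The pictures after the key turn still show it in the corner.
- **Key:** the tool turned about 65°, and the moment jumped from 0.25 to 1.8 Nm at the stop. The bow is back in line with the box's y.
- **Bystanders:** nothing else looks moved in the last scene picture.

**What went wrong or disagreed**
- **First key grasp:** it closed on air just above the bow, because the visible fingertips ended about 30–35 mm above the reported TCP. The key was untouched, and I lowered the gripper and repeated the grasp.
- **Grip readings:** the finger opening read about 16–17 mm on the 20 mm bar and about 8 mm on the 9 mm bow.
- **Forces:** setting the bar down briefly gave 28 N at the wrist, and turning the key gave about 11 N sideways. Both are within the limits.
- **Refused call:** the first move call was refused for its format, so nothing moved.

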